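Rotate the tins in the niche row and set the tally dial

TASK

Restock the niche row: first bring the old tin from its place by the ledge forward to the front disc, then stand the two new tins from the serving board behind it, one on each of the free discs, all upright and well centred on their discs. Last of all, turn the tally dial until its pointer is at the three studs, since three tins now stand in the row. Do not tip the tins or disturb the other things.

Things in the scene. Friction and masses are not known exactly. Their poses are not given: they have to be found in the camera images.
- old_tin_center (a point): The old tin, the one tin that stands in the row (on the rear disc, its far edge just under the ledge) at the start: round metal tin with a flat wooden lid, 48 mm across and 72 mm tall, about 0.2 kg, standing upright; this point is its centre, 36 mm above its underside.
- new_tin_a_center (a point): One of the two new tins on the serving board at the right: round metal tin with a flat wooden lid, 48 mm across and 72 mm tall, about 0.2 kg, standing upright; this point is its centre, 36 mm above its underside. The same as the old tin.
- new_tin_b_center (a point): The other new tin on the serving board: round metal tin with a flat wooden lid, 48 mm across and 72 mm tall, about 0.2 kg, standing upright; this point is its centre, 36 mm above its underside. The same as the old tin.
- niche: The row's place, fixed: a flat pale row board 220 (x) by 84 (y) by 8 mm with three dark-ringed round inlays (discs 54 mm across, flush, 66 mm apart) along its length, and a dark wooden ledge over its far end. Origin: centre of the board's underside, on the work surface. x runs along the row from the front (robot's side) to the rear, aslant to the robot; z up.
- ledge_edge (a point): Middle of the lower front edge of the ledge: 18 mm beyond the rear disc's centre, 120 mm up. The ledge is 45 mm deep (x), 340 mm long (y), 16 mm thick, on two 50 mm wide piers 145 mm to either side of the row. A hand straight above the rear disc strikes it: tilt the tool 25 to 45 degrees, fingers reaching forward, to work there. Its axes are the niche's.
- disc_front (a point): Centre of the front disc (nearest the robot), on the board's top face, 8 mm above the work surface; at x = -66 mm in the niche's frame.
- disc_middle (a point): Centre of the middle disc, on the board's top face, 8 mm above the work surface.
- disc_rear (a point): Centre of the rear disc, on the board's top face, 8 mm above the work surface; at x = +66 mm in the niche's frame.
- tray: The serving board, fixed: a flat wooden board 110 (x) by 320 (y) by 12 mm. Origin: centre of its underside; it points away from the robot, its x axis to the right. The two new tins and the salt cellar stand in a row along its length, about 105 mm apart, in any order.
- dial_base: Base of the tally dial, fixed: a terracotta disc 132 mm across and 26 mm tall. Origin: centre of its underside; x axis at joint value 0 of the dial. Groups of one, two, three and four dark studs stand on its far rim at -45, -15, +15 and +45 degrees from its x axis (counter-clockwise from above is positive).
- tally (a joint): Angle of the tally dial's wheel in rad, counter-clockwise from above positive, limits -1.3 and 1.3; it stays where it is left (friction 0.05 N m). Its pointer is at the one, two, three, four studs at -0.785, -0.262, +0.262, +0.785.
- tally_grip (a point): Point on the wheel's axis, 56 mm above the work surface, in the grip bar, 13 mm below its top. The wheel is a wooden disc 84 mm across with an upright grip bar 56 mm long, 16 mm thick, 30 mm tall across its middle and a dark pointer on its rim in line with the bar, on the side away from the robot. x axis: along the bar towards the pointer.
- mark_three (a point): Centre of the group of three studs on the dial's base.
- salt_cellar: Bystander on the serving board: red plastic box 46 by 46 by 58 mm with a small sliding door on top; origin: centre of its underside.
- jarrito: Bystander on the surface at the row's right: green glazed handled pitcher 66 mm across, 80 mm tall; origin: centre of its underside.
- molcajete: Bystander, right of the serving board: stone mortar on three feet, 132 mm across, 72 mm tall; origin: centre of its underside.
- whisk: Bystander beside the row board, at its left: flat steel whisk lying down, 210 mm long, 14 mm tall; origin: where handle and wires join, on the surface.
- spoon_rest: Bystander, beyond the right end of the ledge: shallow bamboo tray 100 by 75 by 16 mm; origin: centre of its underside.
- oil_bottle: Bystander, far left: amber bottle 52 mm across, 160 mm tall; origin: centre of its underside.
Not all that is in view belongs to the job. What is shaped like the part that bears new_tin_b_center but green or pink is not meant.

How it is judged:
By the outcome, as a careful person would: the job done as asked, in the order asked, and still so for the second after the job is handed in, with the robot touching nothing.
It also fails if it takes over 72 s, if anything falls off the work surface, if the arm or the gripper's body presses on something with over 40 N, if the wrist force passes 120 N, or if a joint passes its speed limit or range.

ROBOT

A 6-joint arm with a two-finger parallel gripper is mounted at the origin on the work surface. World frame = base frame: x ahead of the robot, y to its left, z up, the work surface at z = 0. Lengths are in m, angles in rad, forces in N, time in s.
With the tool pointing down it reaches from about 0.3 to 0.95 m from the base axis. Payload 3.1 kg.
Tool frame: the origin (TCP) lies between the finger pads; the fingertips stand r.finger_overhang ahead of it and the grasp point (between the pads) lies 5 mm behind it (r.finger_overhang is the distance from the TCP to the fingertips, in m); z points along the fingers, y is the direction in which the jaws open and shut (so a half turn about z gives the same grasp; the last joint's range is limited). The gripper opens to 85 mm and grips with 20 to 120 N. Pads are 22 mm wide; open, the fingers measure 114 mm over their backs; the gripper's body (76 mm by 85 mm) begins 54 mm behind the grasp point. The pads swing forward as they close: fully open they stand 13 mm farther back than shut.
Start: joints at [-0.07, 0.308, 1.634, -0, 1.2, -0.07], TCP at [0.625, -0, 0.207] pointing down, gripper open.
Joint ranges: [-3.06, 3.06], [-0.79, 1.96], [0.05, 2.63], [-1.19, 4.34], [0.05, 2.64], [-2.94, 2.94]. Speed limits (rad/s): [2.79, 2.79, 3.14, 3.14, 3.14, 3.14].

INTERFACE

Orientations are given as a 3x3 rotation matrix whose columns are the frame's x, y, z axes.
In Python, from workcell import r, camera gives the robot as it stands.
- The arm moves only by the tool send_rows, never from a script. Its argument "series" is a list that holds one entry, the list of rows, each a list of 5 numbers: the opening, from -1 (shut) to 1 (fully open), so that 0 is half open, then the shift along the tool's x, y, z in mm, then the turn about the tool's z in rad. In form: [[[grip, x, y, z, turn], ...]]. A call has 1 to 20 rows; each row is the pose to reach, as a shift and turn from the pose commanded when the call began, along the tool's axes at that moment; what a row does not reach only later rows make up. A row lasts 1/8 s, in which the tool goes at most 62.5 mm and 10.7 degrees, less where a joint would pass 70% of its speed; a pose out of reach is approached as far as the arm can. A call with a gripper value outside its range is refused whole. The fingers move at their own pace and stop on an object; "newtons" is the grip in N (left out, the last holds). Time passes only in rows, so rows that repeat a pose let the fingers close. It gives the time, the measured TCP pose, the force and the opening at its end, in the units of the state.
- r.get_state(): the state, without advancing time (a new reading comes with each control period).
- camera(name): name is "scene" or "side" or "wrist"; returns a dict with "frame" (420x560x3 uint8, blue, green, red), "mtx" (3x3 intrinsics, pixels), "cam_to_world" (4x4, takes a point from camera to world coordinates); the wrist camera has in their place "tool_from_camera" (4x4, takes a point from camera to tool coordinates, whose origin is the TCP and whose axes are the flange's). Camera axes: x right, y down, z forward; pixel columns grow to the right and rows downward; lengths in m; the calibration is good to about 2 mm. A picture is of the moment at which its call begins: read the wrist's pose just before it. There is no depth.
- r.sign_off(): hands the job in, once; it reports no verdict.
The state is a dict: "time": time; "joint_pos": joint angles; "joint_vel": joint speeds; "effort": joint torques, N m; "eef_pos": TCP position; "ee_rot": TCP orientation; "force": force on the tool from outside, world axes, zero at the start; "ft_torque": the same for the moment, N m; "opening": opening from 0.0 (shut) to 1.0 (fully open).
Only numpy, scipy, OpenCV 4.12 (cv2) and the standard library are available. Lean on these libraries where they do the work, as an engineer would, in place of code of your own. Each camera call takes 0.05 s, during which the arm holds its last target.

## Working session

There is one attempt and no reset: what is moved stays moved. The work goes in short steps, Python scripts to look and compute and a tool call to move; the robot and the scene stay as the last step left them, time stands still between calls to the robot, and variables do not carry over. Pictures are saved under pics/ and viewed, and the job is handed in when it is done.

Besides the shell and the picture viewer there is one more tool, called after "Emit:" as a command line: name --argument value ..., lists and objects as JSON in quotes. send_rows: Moves the arm, as the interface text tells. Its arguments: {"type":"object","properties":{"series":{"type":"array"},"newtons":{"type":"number"}},"required":["series"]}

```bash
ls; mkdir -p pics
python3 - <<'E'
from workcell import r,camera
import cv2,json
s=r.get_state();print(s, r.finger_overhang)
for n in("scene","side","wrist"):
    c=camera(n);cv2.imwrite(f"pics/{n}0.png",c["frame"])
    print(n,c["mtx"].tolist(),c.get("cam_to_world",c.get("tool_from_camera")).tolist())
E
```

```text
pics
{'time': 0.0, 'joint_pos': array([-6.97157332e-02,  3.09024254e-01,  1.63515412e+00, -4.61629150e-06,
        1.19970603e+00, -6.96816734e-02]), 'joint_vel': array([-0.00087949, -0.00126942, -0.00114854,  0.00111374,  0.00054194,
       -0.00045945]), 'effort': array([ 1.43707580e-04, -4.15252447e+01, -2.76667070e+01, -1.74997494e-04,
        1.01000658e-02, -1.14578896e-05]), 'eef_pos': array([6.24137426e-01, 2.16230797e-05, 2.05750602e-01]), 'ee_rot': array([[ 3.25583303e-05,  9.99997385e-01, -2.28647963e-03],
       [ 9.99999987e-01, -3.22032099e-05,  1.55349808e-04],
       [ 1.55275769e-04, -2.28648466e-03, -9.99997374e-01]]), 'force': array([-0.05720377, -0.02757339,  0.20833316]), 'ft_torque': array([-0.02913487, -0.01514328,  0.04190429]), 'opening': 1.0014323299929118} 0.014
scene [[403.1634366380227, 0.0, 285.5432667671108], [0.0, 403.1634366380227, 210.44224878178483], [0.0, 0.0, 1.0]] [[0.34400111868138866, 0.7156938888126292, -0.6078202759551619, 1.2872750566706093], [0.9389134658836443, -0.2692416154855149, 0.21436057490385915, -0.299147700045771], [-0.010233959561
[... 195 characters left out ...]
0.0, 1.0]] [[-0.9215130202051945, -0.20328115294543883, 0.3308935273611037, 0.17193916314255897], [-0.38828106971710535, 0.46652996063068036, -0.7947248622845996, 0.8386016138146004], [0.007180841986895813, -0.8608290008422745, -0.5088436565559703, 0.6443484028489391], [0.0, 0.0, 0.0, 1.0]]
wrist [[307.2519515756211, 0.0, 280.1086464320192], [0.0, 307.2519515756211, 207.20264451103154], [0.0, 0.0, 1.0]] [[-0.0004460291221931774, -0.9471886168616792, -0.3206766676041164, 0.08241324741377574], [0.9999994868808805, -0.00013079944557891623, -0.0010045543687032552, 3.897560961518831e-05], [0.0009095581327215597, -0.3206769511192904, 0.9471881891814522, -0.16701552922719715], [0.0, 0.0, 0.0, 1.0]]
```

View pics/scene0.png

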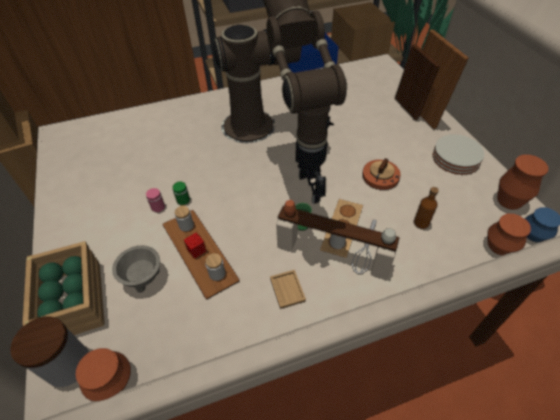

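View pics/side0.png

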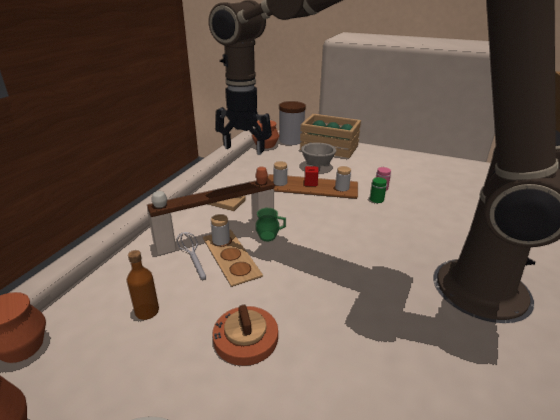

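View pics/wrist0.png

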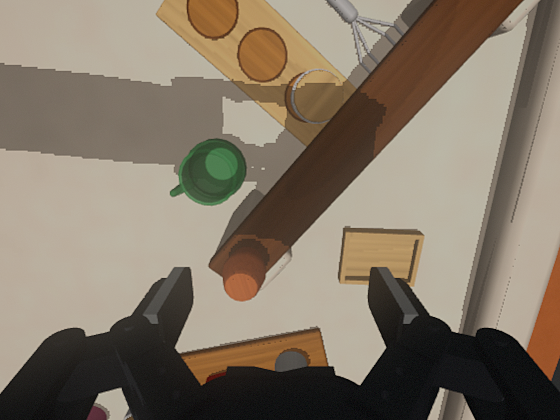

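The wrist view shows the row's discs at about (212,12) and (262,55). The old tin's lid is at about (318,97), half under the ledge, with the pitcher at (212,170).

Tin candidates in the scene view:
- (338,241): tin in the row, which is the old tin
- (184,218) and (215,266): steel tins with wooden lids on the serving board, which are the new tins
- (155,200) pink and (181,192) green: decoys standing off the board
- (195,244): red box, the salt cellar

I'll check these in close crops.

```bash
cat > h.py <<'E'
import numpy as np,cv2
from workcell import r,camera
def cam(n):
    s=r.get_state();c=camera(n)
    if n=="wrist":
        T=np.eye(4);T[:3,:3]=s["ee_rot"];T[:3,3]=s["eef_pos"];c["cam_to_world"]=T@c["tool_from_camera"]
    return c
def ray(c,p):
    d=np.linalg.inv(c["mtx"])@[p[0],p[1],1.];M=c["cam_to_world"]
    return M[:3,3],M[:3,:3]@d
def plane(c,p,z):
    o,d=ray(c,p);return o+d*(z-o[2])/d[2]
def proj(c,P):
    M=np.linalg.inv(c["cam_to_world"]);q=M[:3,:3]@np.asarray(P,float)+M[:3,3];q=c["mtx"]@q;return q[:2]/q[2]
def tri(c1,p1,c2,p2):
    A=[];b=[]
    for c,p in((c1,p1),(c2,p2)):
        o,d=ray(c,p);d=d/np.linalg.norm(d);Q=np.eye(3)-np.outer(d,d);A.append(Q);b.append(Q@o)
    return np.linalg.solve(sum(A),sum(b))
def crop(f,x0,y0,x1,y1,k,name):
    cv2.imwrite(name,cv2.resize(f[y0:y1,x0:x1],None,fx=k,fy=k,interpolation=cv2.INTER_CUBIC))
E
python3 - <<'E'
from h import *
a=cv2.imread("pics/scene0.png");b=cv2.imread("pics/side0.png");w=cv2.imread("pics/wrist0.png")
crop(a,140,170,260,300,6,"pics/c1.png") if 0 else crop(a,140,170,260,290,5,"pics/c1.png")
crop(b,250,140,410,240,5,"pics/c2.png")
crop(w,150,0,410,200,3,"pics/c3.png")
E
```

```text
(no output)
```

View pics/c1.png

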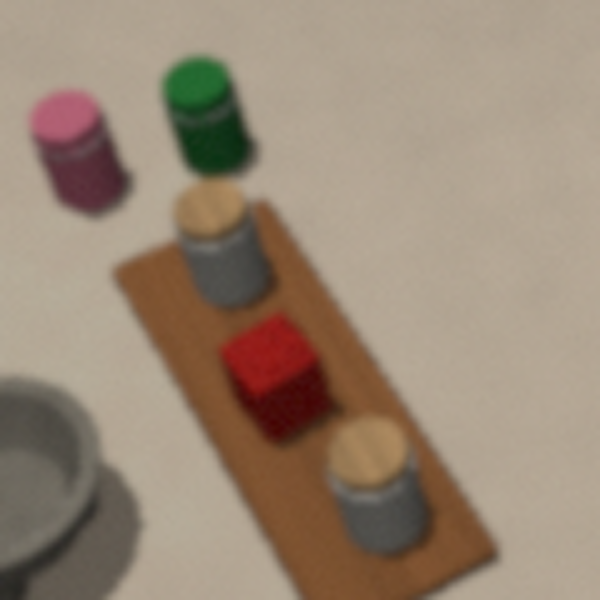

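View pics/c2.png

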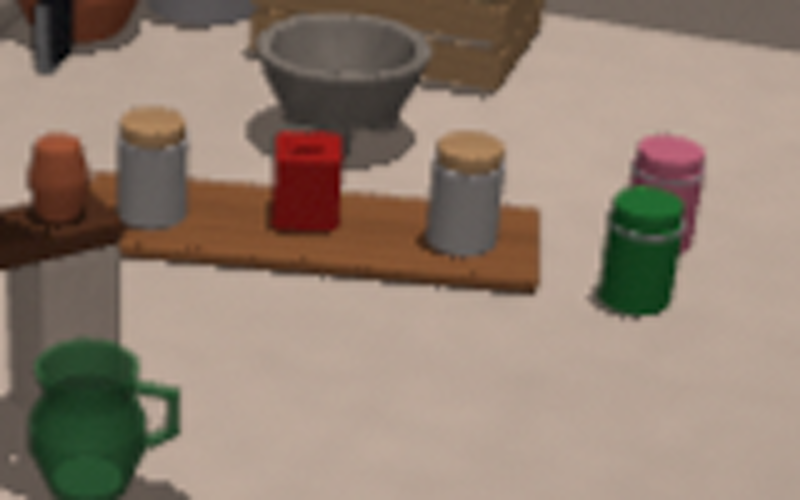

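View pics/c3.png

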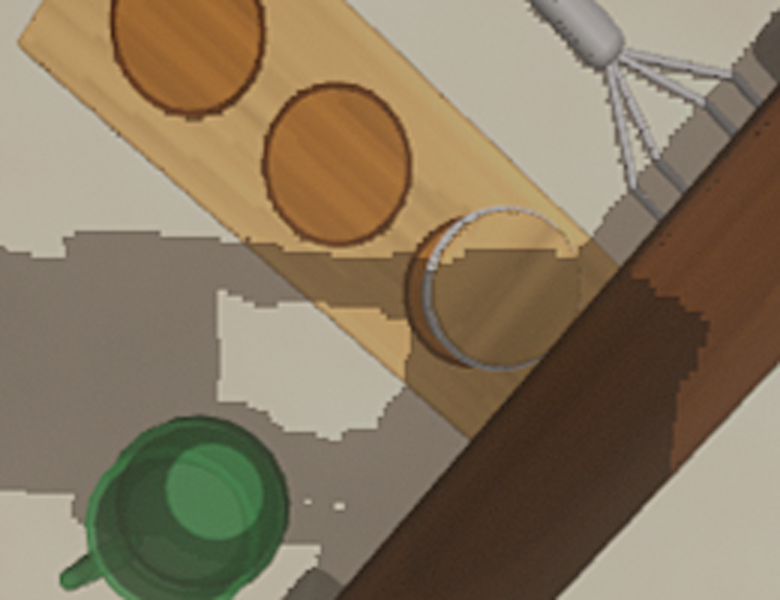

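The crops confirm it. Both new tins are steel with wooden lids and stand at the ends of the serving board, with the red cellar between them. The green and pink tins are off the board. Next I'll get a first measurement.

Run:
```python
from h import *
c=cam("wrist")
for n,p,z in(("front",(212.5,12.5),.008),("mid",(262.3,54.7),.008),("oldlid",(150+502/3,288/3),.08),("ledgeA",(150+340/3,200),.136),("ledgeB",(410,27),.136)):
    print(n,plane(c,p,z).round(4))
a=cam("scene");b=cam("side")
# lid tops scene crop x/5+140,y/5+170 ; side crop x/5+250,y/5+140
L=lambda x,y:(140+x/5,170+y/5); S=lambda x,y:(250+x/5,140+y/5)
for n,p,q in(("near",L(212,207),S(470,148)),("far",L(370,450),S(152,123)),("salt",L(270,352),S(310,140))):
    print(n,tri(a,p,b,q).round(4),plane(a,p,.084).round(4),plane(b,q,.084).round(4))
for n,p,q in(("dial",(382,171),(245,322)),):
    print(n,tri(a,p,b,q).round(4),plane(a,p,.069).round(4))
print(plane(b,(245,330),.026))
print("jar",tri(a,(303,211),b,(268,213)))
```

```text
front [0.5538 0.1712 0.008 ]
mid [0.6046 0.1318 0.008 ]
oldlid [0.6572 0.0885 0.08  ]
ledgeA [0.6104 0.0083 0.136 ]
ledgeB [0.7122 0.1314 0.136 ]
near [ 0.4312 -0.3323  0.0791] [ 0.4371 -0.3316  0.084 ] [ 0.4285 -0.324   0.084 ]
far [ 0.6385 -0.2832  0.0797] [ 0.6421 -0.2829  0.084 ] [ 0.6347 -0.2757  0.084 ]
salt [ 0.5405 -0.3227  0.0671] [ 0.5569 -0.3209  0.084 ] [ 0.5288 -0.2933  0.084 ]
dial [0.4524 0.3492 0.0357] [0.4835 0.3289 0.069 ]
[0.44524822 0.35739739 0.026     ]
jar [0.55397833 0.01281049 0.07540954]
```

Emit:
send_rows --series '[[[1, 0, 0, -50, 0], [1, 30, -5, -60, -0.18], [1, 60, -10, -60, -0.36], [1, 90, -15, -60, -0.54], [1, 120, -20, -60, -0.72], [1, 130, -20, -60, -0.9], [1, 130, -20, -60, -0.9], [1, 130, -20, -60, -0.9]]]'

```text
time: 1.3
eef_pos: [0.605, 0.1295, 0.2669]
ee_rot: [[-0.782, 0.624, -0.0], [0.624, 0.782, -0.0], [-0.0, -0.0, -1.0]]
force: [-0.1, 0.4, 0.3]
opening: 0.999
```

Run:
```python
from h import *
s=r.get_state();print(s["time"],s["eef_pos"],s["ee_rot"],s["joint_pos"])
c=cam("wrist");cv2.imwrite("pics/w1.png",c["frame"])
```

```text
1.3 [0.60498566 0.12949029 0.26686652] [[-7.81640942e-01  6.23728623e-01 -2.03865325e-04]
 [ 6.23728646e-01  7.81640829e-01 -4.35559464e-04]
 [-1.12321443e-04 -4.67607753e-04 -9.99999884e-01]] [ 1.40711857e-01  2.48812500e-01  1.58654082e+00 -4.17147431e-04
  1.30650229e+00 -7.56471459e-01]
```

View pics/w1.png

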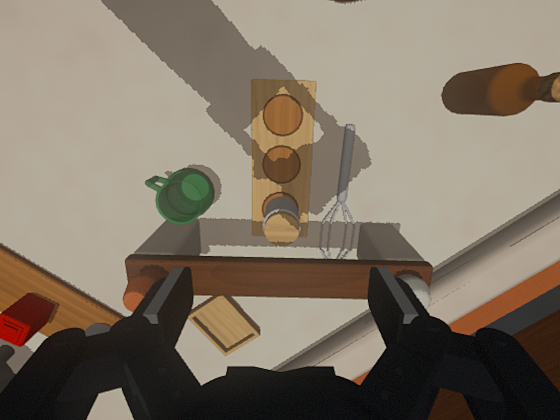

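Run:
```python
from h import *
f=cv2.imread("pics/w1.png");crop(f,235,70,335,260,4,"pics/c4.png")
```

```text
(no output)
```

View pics/c4.png

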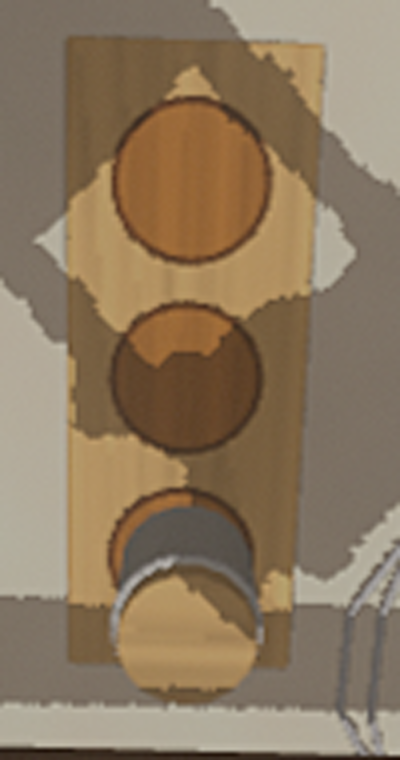

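Run:
```python
from h import *
c=cam("wrist")
L=lambda x,y:(235+(x+.5)/4-.5,70+(y+.5)/4-.5)
P={}
for n,p,z in(("front",(192,180.5),.008),("mid",(186,377.5),.008),("lid",(188,632),.08),("TL",(66,37),.008),("TR",(325,45),.008),("BL",(68,662),.008),("BR",(289,668),.008),("reartop",(181,487),.008),("rearL",(108,555),.008),("rearR",(254,555),.008)):
    P[n]=plane(c,L(*p),z);print(n,P[n].round(4))
print("boardc",(P["TL"]+P["TR"]+P["BL"]+P["BR"])/4)
d=P["mid"]-P["front"];print(np.linalg.norm(d),np.degrees(np.arctan2(d[1],d[0])))
for a,b in(("TL","BL"),("TR","BR"),("TL","TR"),("BL","BR")):
    d=P[b]-P[a];print(a,b,np.linalg.norm(d),np.degrees(np.arctan2(d[1],d[0])))
# ledge: bottom front edge & top edges
for p,z in(((126,258),.136),((432,267),.136),((126,258),.12),((432,267),.12)):print(plane(c,p,z))
```

```text
front [0.5535 0.174  0.008 ]
mid [0.6038 0.1314 0.008 ]
lid [0.6558 0.0905 0.08  ]
TL [0.4937 0.1699 0.008 ]
TR [0.5475 0.2333 0.008 ]
BL [0.6606 0.0291 0.008 ]
BR [0.7145 0.0929 0.008 ]
reartop [0.6337 0.1052 0.008 ]
rearL [0.6372 0.0682 0.008 ]
rearR [0.6705 0.11   0.008 ]
boardc [0.60407605 0.13128931 0.008     ]
0.0659336479067331 -40.284133684832156
TL BL 0.21825570829960303 -40.14287788757288
TR BR 0.21826067103081356 -40.0527521692334
TL TR 0.08314601850259624 49.741527379916256
BL BR 0.08348934919337275 49.73878228998199
[ 0.56022127 -0.04934179  0.136     ]
[0.77660808 0.20447773 0.136     ]
[ 0.56126264 -0.06170264  0.12      ]
[0.78927121 0.20574909 0.12      ]
```

Emit:
send_rows --series '[[[0.53, -30, 0, 20, 0.026], [0.53, -58, 0, 40, 0.026], [0.53, -58, 0, 80, 0.026], [0.53, -58, 0, 120, 0.026], [0.53, -58, 0, 137, 0.026], [0.53, -58, 0, 137, 0.026]]]' --newtons 40

```text
time: 2.15
eef_pos: [0.6495, 0.0935, 0.1287]
ee_rot: [[-0.766, 0.643, -0.003], [0.643, 0.766, -0.0], [0.002, -0.002, -1.0]]
force: [0.3, 0.0, 0.7]
opening: 0.765
```

Run:
```python
from h import *
s=r.get_state();print(s["time"],s["eef_pos"],s["ee_rot"])
c=cam("wrist");cv2.imwrite("pics/w2.png",c["frame"])
c=cam("side");crop(c["frame"],140,120,300,270,5,"pics/s2.png") if 0 else crop(c["frame"],150,100,300,250,4,"pics/s2.png")
```

```text
2.15 [0.6494816  0.09346319 0.12865646] [[-7.66269476e-01  6.42512848e-01 -2.88615394e-03]
 [ 6.42516030e-01  7.66272207e-01 -2.37180762e-04]
 [ 2.05918786e-03 -2.03614455e-03 -9.99995807e-01]]
```

View pics/w2.png

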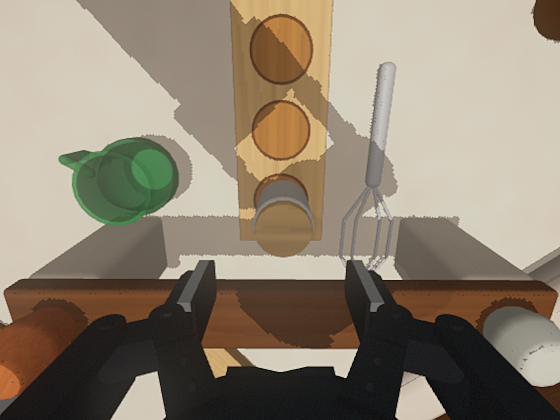

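View pics/s2.png

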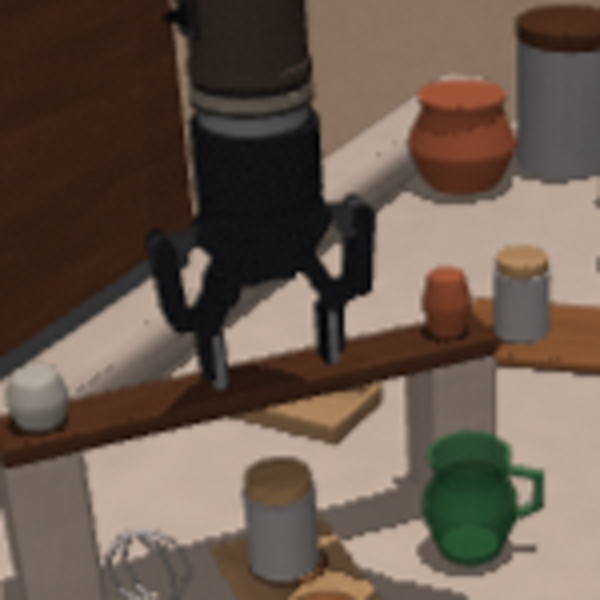

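Run:
```python
from h import *
s=r.get_state();c=cam("side");R=s["ee_rot"];t=s["eef_pos"]
L=lambda x,y:(150+(x+.5)/4-.5,100+(y+.5)/4-.5)
for n,p in(("tipR",(331,362)),("tipL",(219,387)),("body",(270,284)),("bodyR",(310,272)),("padtopR",(333,300)),("elbowR",(345,302))):
    o,d=ray(c,L(*p))
    for off in(-.011,0,.011):
        k=((t-o)@R[:,0]+off)/(d@R[:,0]);print(n,off,(R.T@(o+k*d-t)*1000).round(1))
w=cam("wrist")
# lid centre
f=w["frame"];crop(f,225,150,345,270,5,"pics/c5.png")
```

```text
tipR -0.011 [-11.  -42.8 -20. ]
tipR 0 [  0.  -38.9 -26.3]
tipR 0.011 [ 11.  -35.  -32.6]
tipL -0.011 [-11.   32.7 -20.2]
tipL 0 [  0.   35.7 -26.5]
tipL 0.011 [ 11.   38.6 -32.9]
body -0.011 [-11.   -5.9 -84. ]
body 0 [  0.   -2.5 -89.6]
body 0.011 [ 11.    1.  -95.1]
bodyR -0.011 [-11.  -32.5 -86.7]
bodyR 0 [  0.  -28.6 -92.2]
bodyR 0.011 [ 11.  -24.8 -97.7]
padtopR -0.011 [-11.  -46.6 -64.1]
padtopR 0 [  0.  -42.6 -69.9]
padtopR 0.011 [ 11.  -38.6 -75.7]
elbowR -0.011 [-11.  -54.7 -60.9]
elbowR 0 [  0.  -50.6 -66.7]
elbowR 0.011 [ 11.  -46.5 -72.6]
```

View pics/c5.png

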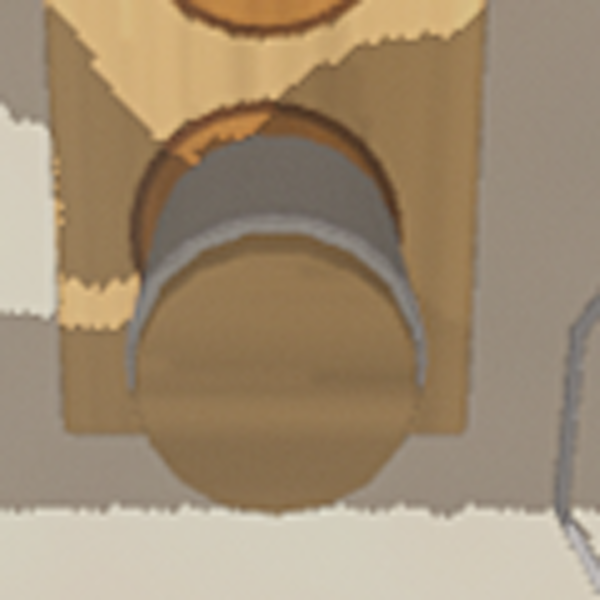

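Run:
```python
from h import *
c=cam("side");f=c["frame"].copy()
u=np.array([.765,-.644,0]);v=np.array([.644,.765,0]);o=np.array([.604,.1314,0])
pts=[o+a*u+b*v+np.array([0,0,h]) for a,b,h in((-.11,.042,.008),(-.11,-.042,.008),(.084,-.17,.12),(.084,.17,.12),(.084,-.17,.136),(.084,.17,.136),(-.066,0,.008),(.066,0,.08))]
s=r.get_state();pts+= [s["eef_pos"],s["eef_pos"]+.014*s["ee_rot"][:,2]]
f=cv2.resize(f,None,fx=4,fy=4,interpolation=cv2.INTER_CUBIC)
for p in pts:
    q=proj(c,p);print(p.round(3),q.round(1))
    cv2.drawMarker(f,tuple(int(x) for x in (q+.5)*4-.5),(255,0,255),0,12,1)
cv2.imwrite("pics/s3.png",f[400:1120,560:1240])
```

```text
[0.547 0.234 0.008] [230.7 284.3]
[0.493 0.17  0.008] [263.1 273.8]
[ 0.559 -0.053  0.12 ] [274.7 188.4]
[0.778 0.207 0.12 ] [150.9 217.5]
[ 0.559 -0.053  0.136] [274.7 183.3]
[0.778 0.207 0.136] [149.8 212. ]
[0.554 0.174 0.008] [240.2 268.3]
[0.654 0.089 0.08 ] [220.2 218.1]
[0.652 0.094 0.132] [218.5 202.1]
[0.652 0.094 0.118] [218.9 206.8]
```

View pics/s3.png

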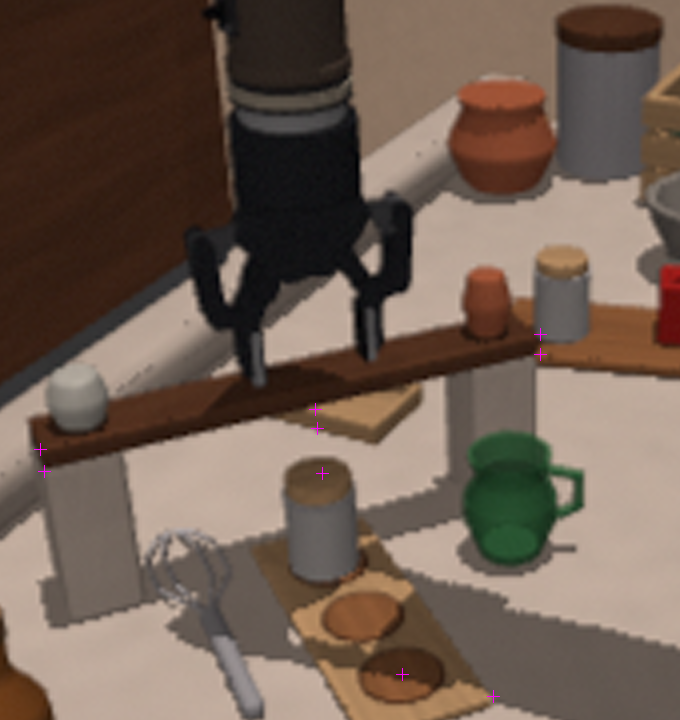

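View pics/a3.png

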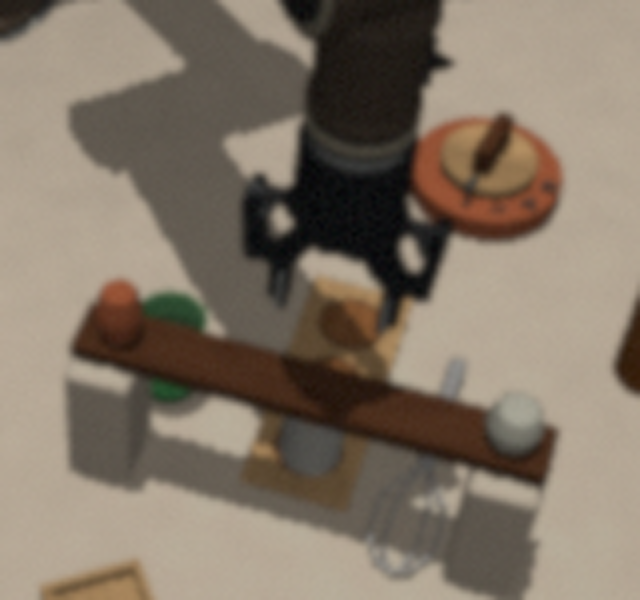

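Emit:
send_rows --series '[[[0.53, 0, 0, 25, 0], [0.53, 0, 0, 50, 0], [0.53, 0, 0, 65, 0], [0.53, 0, 0, 65, 0], [0.53, 0, 0, 65, 0], [0.53, 0, 0, 65, 0]]]'

```text
time: 3.35
eef_pos: [0.6516, 0.094, 0.0664]
ee_rot: [[-0.767, 0.642, 0.003], [0.642, 0.767, 0.0], [-0.002, 0.002, -1.0]]
force: [0.4, -0.1, -0.3]
opening: 0.766
```

Run:
```python
from h import *
s=r.get_state();print(s["time"],s["eef_pos"].round(4))
w=cam("wrist");cv2.imwrite("pics/w4.png",w["frame"])
c=cam("side");crop(c["frame"],150,120,300,260,5,"pics/s4.png")
```

```text
3.35 [0.6516 0.094  0.0664]
```

View pics/w4.png

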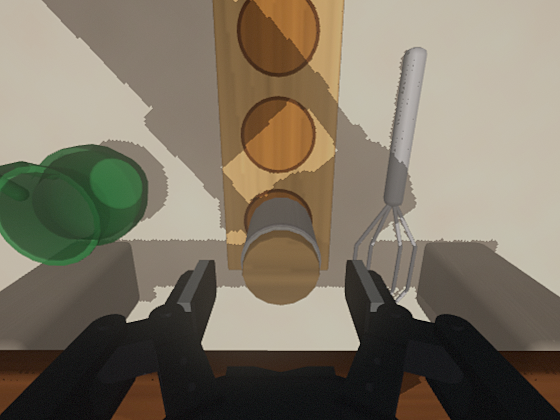

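View pics/s4.png

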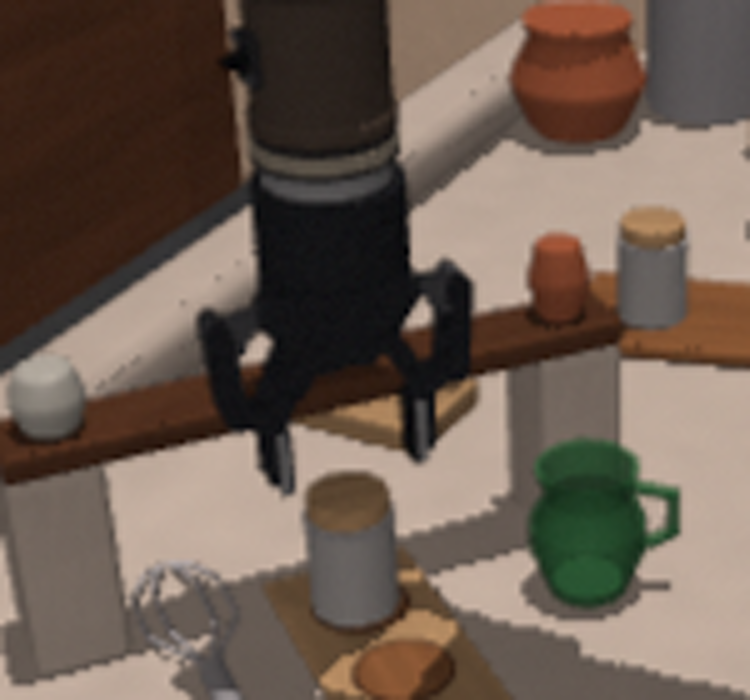

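Emit:
send_rows --series '[[[0.53, 0, 0, 8, 0], [0.53, 0, 0, 14, 0], [0.53, 0, 0, 18, 0], [0.53, 0, 0, 20, 0], [0.53, 0, 0, 20, 0], [0.53, 0, 0, 20, 0]]]'

```text
time: 4.2
eef_pos: [0.6506, 0.094, 0.0452]
ee_rot: [[-0.767, 0.642, 0.0], [0.642, 0.767, 0.0], [-0.0, 0.0, -1.0]]
force: [-0.0, -0.2, -0.0]
opening: 0.765
```

Run:
```python
from h import *
s=r.get_state();print(s["time"],s["eef_pos"].round(4))
w=cam("wrist");cv2.imwrite("pics/w5.png",w["frame"])
c=cam("side");crop(c["frame"],150,120,300,260,5,"pics/s5.png")
```

```text
4.2 [0.6506 0.094  0.0452]
```

View pics/w5.png

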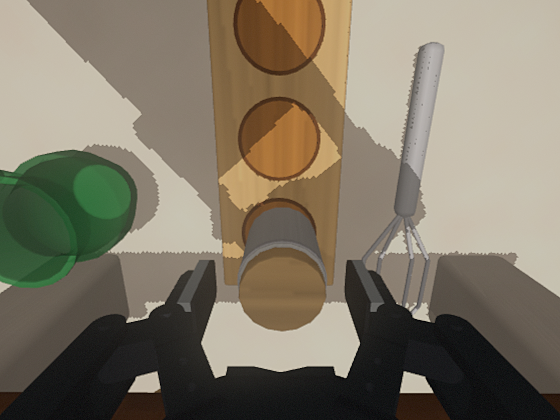

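View pics/s5.png

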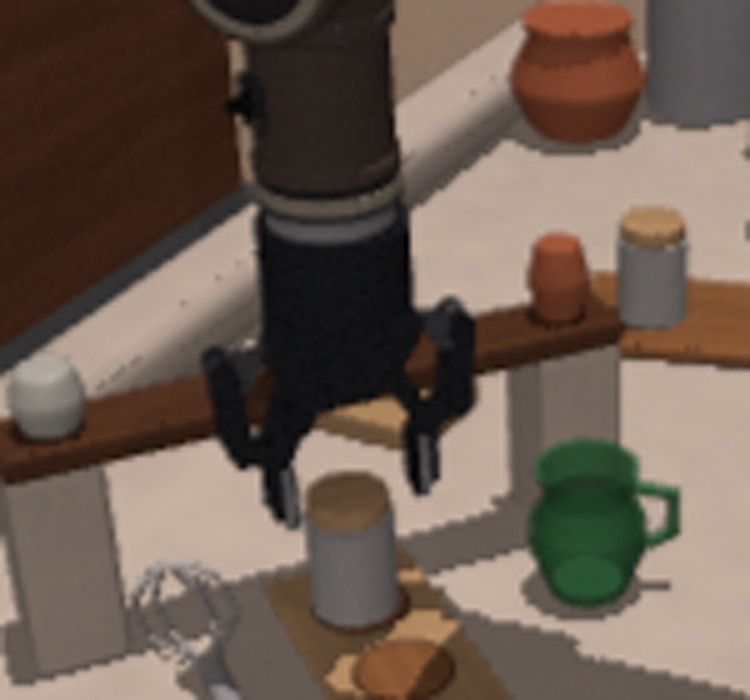

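Emit:
send_rows --series '[[[0.4, 0, 0, 2, 0], [0.3, 0, 0, 4, 0], [0.3, 0, 0, 4, 0]]]'

```text
time: 4.68
eef_pos: [0.6501, 0.0939, 0.0406]
ee_rot: [[-0.767, 0.642, -0.001], [0.642, 0.767, -0.0], [0.0, -0.0, -1.0]]
force: [-0.5, -0.2, 0.7]
opening: 0.651
```

Run:
```python
from h import *
s=r.get_state();print(s["time"],s["eef_pos"].round(4))
c=cam("scene");crop(c["frame"],280,140,400,260,6,"pics/a6.png") if 0 else crop(c["frame"],280,140,400,240,6,"pics/a6.png")
c=cam("side");crop(c["frame"],180,160,270,250,7,"pics/s6.png")
```

```text
4.675 [0.6501 0.0939 0.0406]
```

View pics/a6.png

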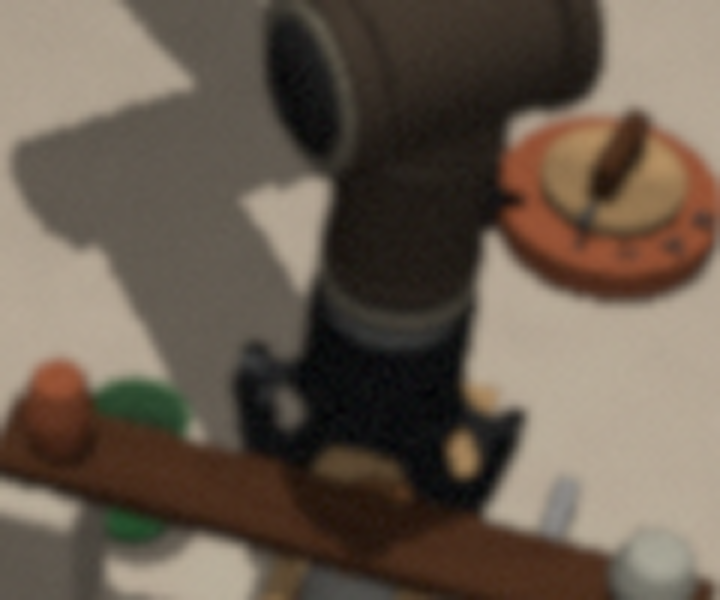

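View pics/s6.png

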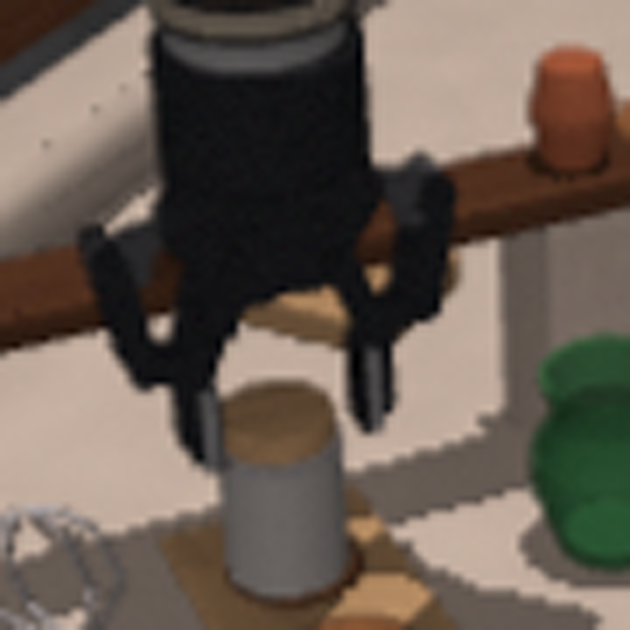

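Emit:
send_rows --series '[[[0.3, 0, 0, 3, 0], [0.3, 0, 0, 6, 0], [0.3, 0, 0, 8, 0], [0.3, 0, 0, 9, 0], [0.3, 0, 0, 9, 0], [0.3, 0, 0, 9, 0]]]'

```text
time: 5.52
eef_pos: [0.6506, 0.0939, 0.0321]
ee_rot: [[-0.767, 0.642, 0.0], [0.642, 0.767, 0.0], [-0.0, 0.0, -1.0]]
force: [-0.2, -0.2, -0.3]
opening: 0.647
```

Run:
```python
from h import *
s=r.get_state();print(s["time"],s["eef_pos"].round(4))
c=cam("scene");crop(c["frame"],280,140,400,240,6,"pics/a7.png")
c=cam("side");crop(c["frame"],180,160,270,250,7,"pics/s7.png")
```

```text
5.525 [0.6506 0.0939 0.0321]
```

View pics/a7.png

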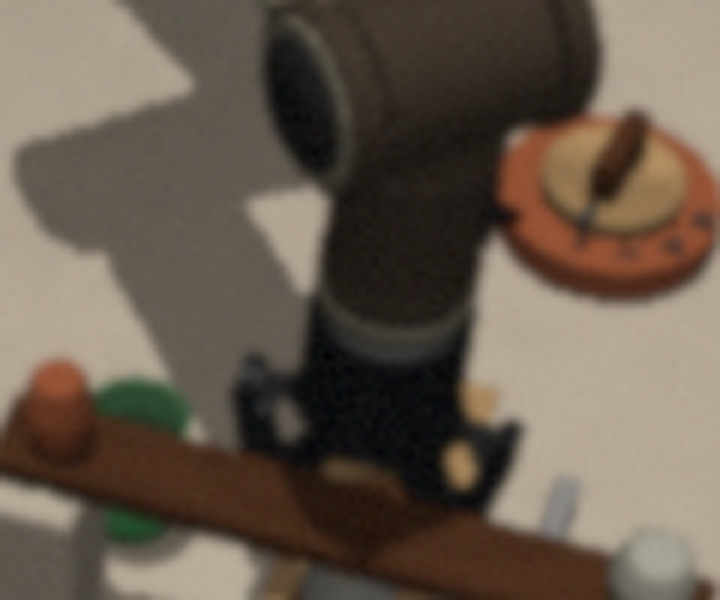

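View pics/s7.png

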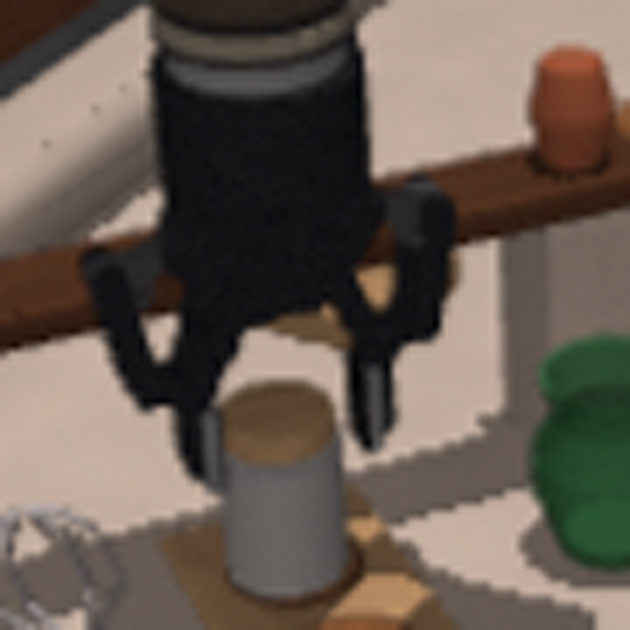

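Emit:
send_rows --series '[[[0.1, 0, 0, 0, 0], [0, 0, 0, 0, 0], [-0.1, 0, 0, 0, 0], [-0.3, 0, 0, 0, 0], [-0.3, 0, 0, 0, 0], [-0.3, 0, 0, 0, 0], [-0.3, 0, 0, 0, 0]]]' --newtons 40

```text
time: 6.5
eef_pos: [0.6508, 0.094, 0.0325]
ee_rot: [[-0.767, 0.642, 0.001], [0.642, 0.767, 0.0], [-0.0, 0.001, -1.0]]
force: [-0.2, 1.1, 5.0]
opening: 0.536
```

Run:
```python
from h import *
s=r.get_state();print(s["time"],s["eef_pos"].round(4),s["opening"])
c=cam("side");crop(c["frame"],180,160,270,250,7,"pics/s8.png")
c=cam("wrist");crop(c["frame"],150,150,410,350,3,"pics/w8.png")
```

```text
6.5 [0.6508 0.094  0.0325] 0.536005703851651
```

View pics/s8.png

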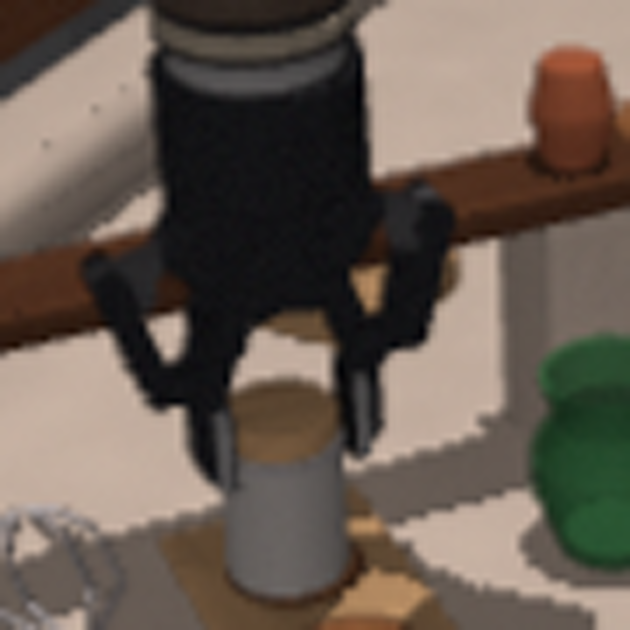

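View pics/w8.png

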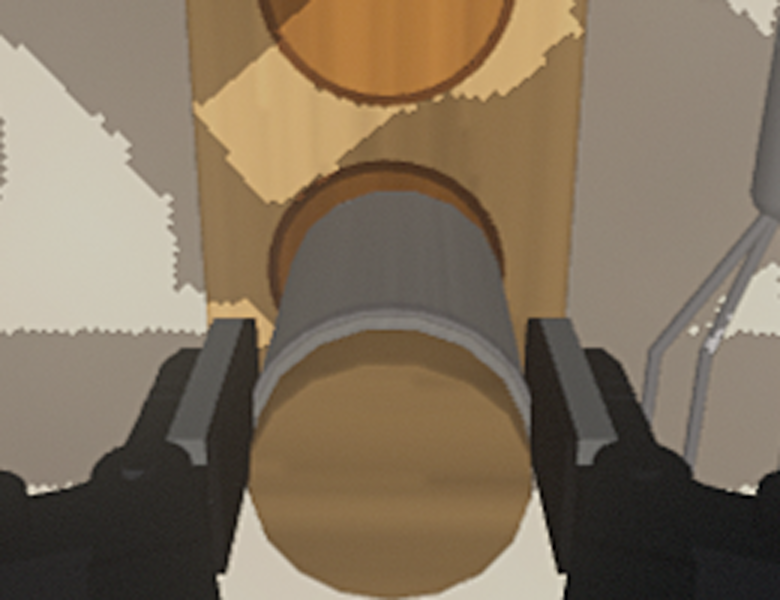

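Emit:
send_rows --series '[[[-0.3, 0, 0, -3, 0], [-0.3, 0, 0, -7, 0], [-0.3, 2, 0, -8, 0], [-0.3, 8, 0, -8, 0], [-0.3, 18, -0.5, -8, 0], [-0.3, 32, -1, -8, 0], [-0.3, 40, -1.5, -8, 0], [-0.3, 40, -1.5, -8, 0]]]'

```text
time: 7.6
eef_pos: [0.6179, 0.1191, 0.0399]
ee_rot: [[-0.768, 0.641, -0.001], [0.641, 0.768, -0.0], [0.0, -0.0, -1.0]]
force: [-0.4, -0.2, -1.6]
opening: 0.538
```

Run:
```python
from h import *
s=r.get_state();print(s["time"],s["eef_pos"].round(4),s["opening"])
c=cam("side");crop(c["frame"],180,160,280,260,6,"pics/s9.png")
```

```text
7.6 [0.6179 0.1191 0.0399] 0.5376302774009805
```

View pics/s9.png

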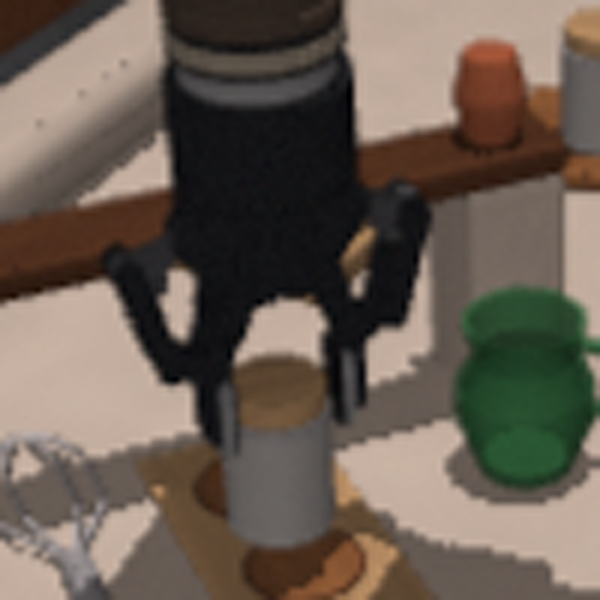

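The tin is held, upright and clear of the ledge. I'll carry on to the front disc.

Emit:
send_rows --series '[[[-0.3, 10, 0, 0, 0], [-0.3, 28, 0, 0, 0], [-0.3, 48, 0, 0, 0], [-0.3, 68, 0, 0, 0], [-0.3, 84, 0, 0, 0], [-0.3, 91, 0, 0, 0], [-0.3, 92, 0, 0, 0], [-0.3, 92, 0, 3, 0], [-0.3, 92, 0, 6, 0], [-0.3, 92, 0, 8, 0], [-0.3, 92, 0, 8, 0], [-0.3, 92, 0, 8, 0]]]'

```text
time: 9.15
eef_pos: [0.5486, 0.1772, 0.0325]
ee_rot: [[-0.767, 0.642, 0.0], [0.642, 0.767, -0.0], [-0.0, -0.0, -1.0]]
force: [-0.7, -0.7, 5.0]
opening: 0.534
```

Run:
```python
from h import *
s=r.get_state();print(s["time"],s["eef_pos"].round(4),s["opening"],s["force"])
c=cam("side");crop(c["frame"],190,180,290,280,6,"pics/s10.png")
c=cam("wrist");crop(c["frame"],150,150,410,350,3,"pics/w10.png")
```

```text
9.15 [0.5486 0.1772 0.0325] 0.5336836204983784 [-0.73994244 -0.69751173  4.98195381]
```

View pics/s10.png

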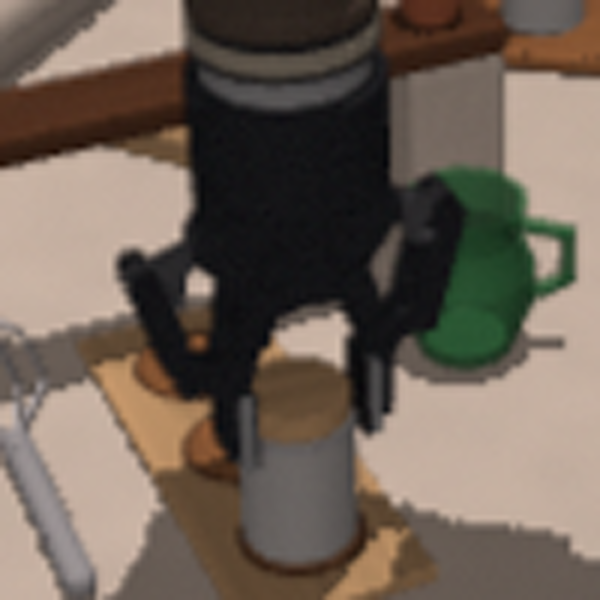

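View pics/w10.png

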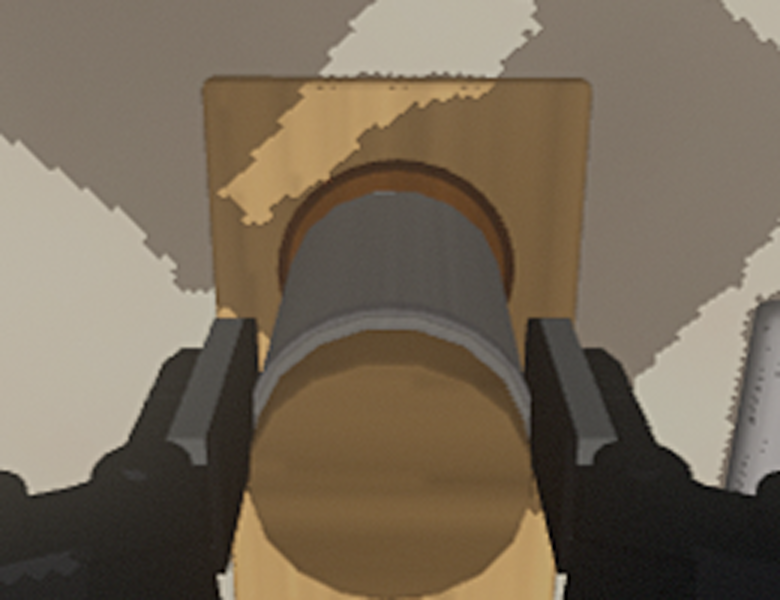

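Emit:
send_rows --series '[[[0.1, 0, 0, 0, 0], [0.2, 0, 0, 0, 0], [0.35, 0, 0, 0, 0], [0.5, 0, 0, 0, 0], [0.5, 0, 0, -20, 0], [0.5, 0, 0, -60, 0], [0.5, 0, 0, -110, 0], [0.5, 0, 0, -160, 0], [0.5, 0, 0, -170, 0], [0.5, 0, 0, -170, 0], [0.5, 0, 0, -170, 0], [0.5, 0, 0, -170, 0]]]'

```text
time: 10.75
eef_pos: [0.5468, 0.1771, 0.1998]
ee_rot: [[-0.767, 0.642, -0.004], [0.642, 0.767, -0.001], [0.002, -0.003, -1.0]]
force: [-0.2, -0.8, 0.5]
opening: 0.752
```

Run:
```python
from h import *
s=r.get_state();print(s["time"],s["eef_pos"].round(4),s["opening"],s["force"])
c=cam("wrist");cv2.imwrite("pics/w11.png",c["frame"]);crop(c["frame"],210,60,350,210,4,"pics/c11.png")
```

```text
10.75 [0.5468 0.1771 0.1998] 0.7520627044086358 [-0.2174461  -0.76889481  0.46229289]
```

View pics/w11.png

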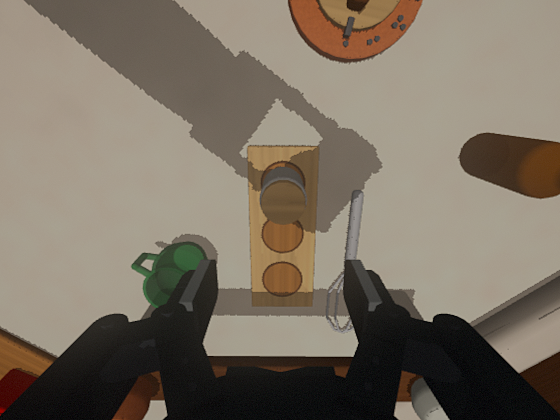

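View pics/c11.png

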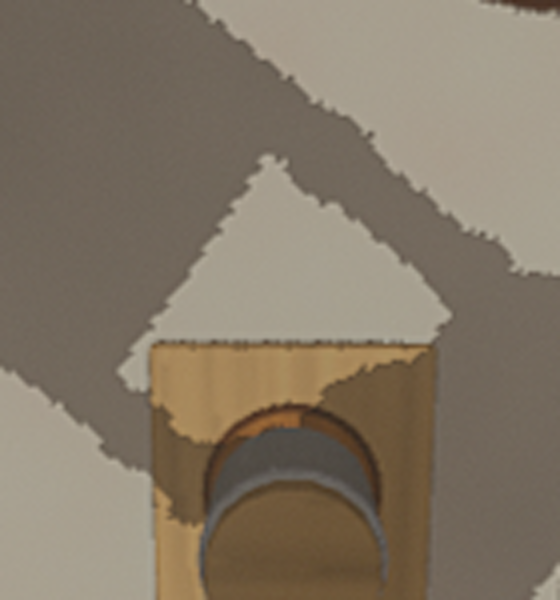

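Emit:
send_rows --series '[[[0.5, -30, -25, -10, 0], [0.5, -75, -60, -10, 0], [0.5, -120, -97, -10, 0], [0.5, -165, -134, -10, 0], [0.5, -210, -171, -10, 0], [0.5, -255, -208, -10, 0], [0.5, -300, -243, -10, 0], [0.5, -335, -272, -10, 0], [0.5, -355, -288, -10, 0], [0.5, -364, -295, -10, 0], [0.5, -364, -295, -10, 0], [0.5, -364, -295, -10, 0], [0.5, -364, -295, -10, 0], [0.5, -364, -295, -10, 0]]]'

```text
time: 12.55
eef_pos: [0.6382, -0.2814, 0.2123]
ee_rot: [[-0.768, 0.641, 0.0], [0.641, 0.768, -0.0], [-0.0, 0.0, -1.0]]
force: [-0.1, 0.2, -0.2]
opening: 0.75
```

Run:
```python
from h import *
s=r.get_state();print(s["time"],s["eef_pos"].round(4),s["opening"],s["ee_rot"].round(3).tolist())
c=cam("wrist");cv2.imwrite("pics/w12.png",c["frame"])
```

```text
12.55 [ 0.6382 -0.2814  0.2123] 0.7497533367198499 [[-0.768, 0.641, 0.0], [0.641, 0.768, -0.0], [-0.0, 0.0, -1.0]]
```

View pics/w12.png

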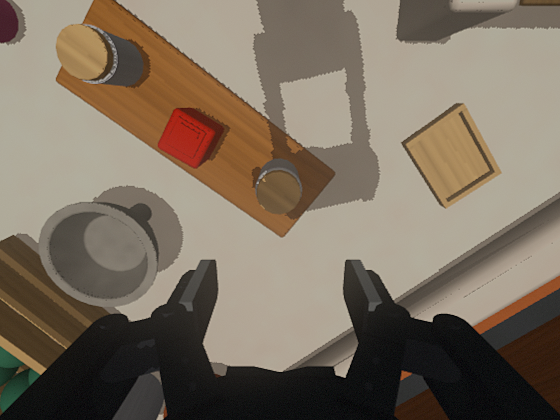

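```bash
cat >> h.py <<'E'
def lid(c,x0,y0,x1,y1,z,name):
    f=c["frame"][y0:y1,x0:x1];g=cv2.resize(f,None,fx=4,fy=4,interpolation=cv2.INTER_CUBIC);cv2.imwrite(name,g)
E
python3 - <<'E'
from h import *
c=cam("wrist");f=c["frame"]
crop(f,235,140,335,220,6,"pics/c12a.png");crop(f,40,10,150,100,6,"pics/c12b.png")
E
```

```text
(no output)
```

View pics/c12a.png

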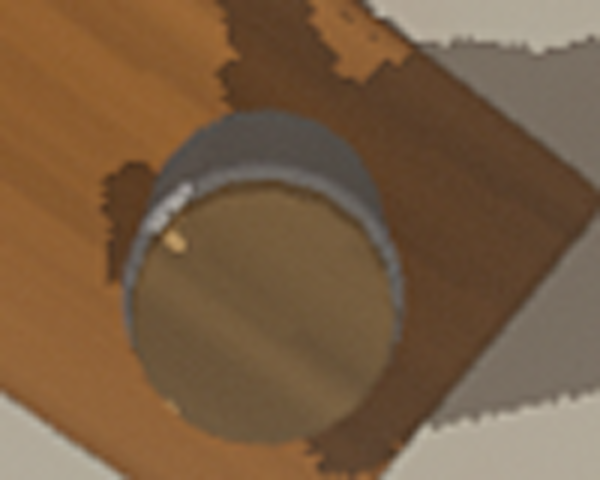

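View pics/c12b.png

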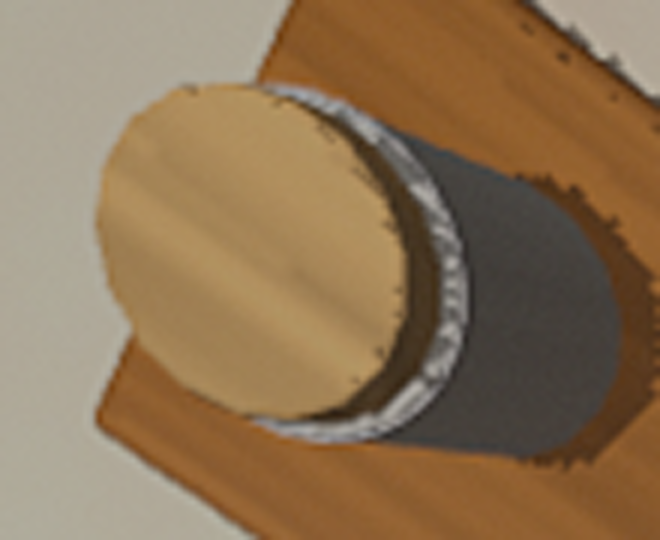

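Run:
```python
from h import *
c=cam("wrist");s=r.get_state();R=s["ee_rot"];t=s["eef_pos"]
for n,p,x0,y0 in(("far",(264,317),235,140),("near",(252,252),40,10)):
    P=plane(c,(x0+(p[0]+.5)/6-.5,y0+(p[1]+.5)/6-.5),.084);print(n,P.round(4),(R.T@(P-t)*1000).round(1))
```

```text
far [ 0.6383 -0.2843  0.084 ] [ -1.6  -1.7 128.2]
near [ 0.4317 -0.3339  0.084 ] [ 125.1 -172.2  128.2]
```

Emit:
send_rows --series '[[[0.5, 4, -2, 40, 0], [0.4, 4, -2, 80, 0], [0.3, 4, -2, 120, 0], [0.3, 4, -2, 150, 0], [0.3, 4, -2, 165, 0], [0.3, 4, -2, 173, 0], [0.3, 4, -2, 176, 0], [0.3, 4, -2, 176, 0], [0.3, 4, -2, 176, 0], [0.3, 4, -2, 176, 0]]]'

```text
time: 13.95
eef_pos: [0.6343, -0.2816, 0.0369]
ee_rot: [[-0.767, 0.642, 0.001], [0.642, 0.767, -0.001], [-0.001, 0.0, -1.0]]
force: [-0.1, -0.6, -0.3]
opening: 0.652
```

Run:
```python
from h import *
s=r.get_state();print(s["time"],s["eef_pos"].round(4),s["opening"],s["force"])
c=cam("wrist");crop(c["frame"],150,150,410,350,3,"pics/w13.png")
```

```text
13.95 [ 0.6343 -0.2816  0.0369] 0.6518063445059525 [-0.12471521 -0.57678471 -0.29913419]
```

View pics/w13.png

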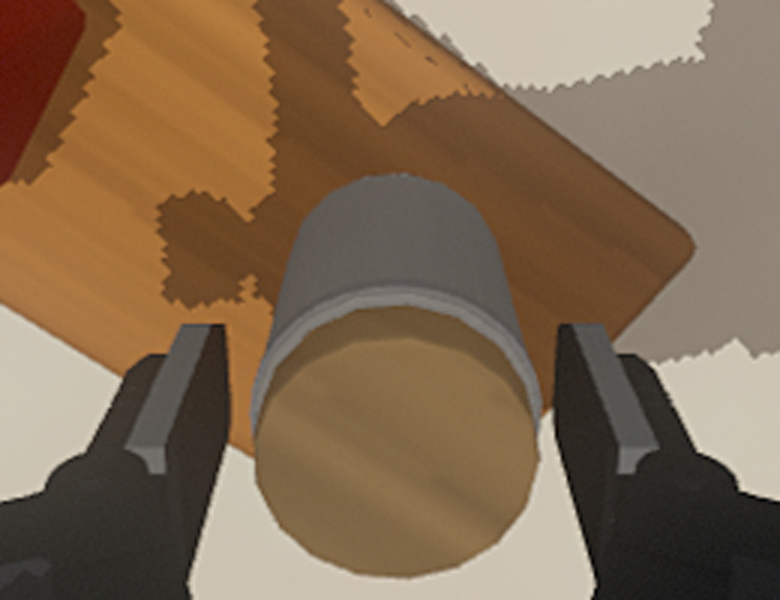

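Emit:
send_rows --series '[[[0.3, 3, -0.5, 0, 0], [0.3, 3, -0.5, 0, 0], [0.1, 3, -0.5, 0, 0], [0, 3, -0.5, 0, 0], [-0.1, 3, -0.5, 0, 0], [-0.3, 3, -0.5, 0, 0], [-0.3, 3, -0.5, 0, 0], [-0.3, 3, -0.5, 0, 0], [-0.3, 3, -0.5, 0, 0]]]'

```text
time: 15.12
eef_pos: [0.6314, -0.2798, 0.0364]
ee_rot: [[-0.767, 0.642, 0.001], [0.642, 0.767, -0.0], [-0.001, 0.0, -1.0]]
force: [-0.6, 2.4, 6.1]
opening: 0.536
```

Run:
```python
from h import *
s=r.get_state();print(s["time"],s["eef_pos"].round(4),s["opening"],s["force"])
c=cam("wrist");crop(c["frame"],150,150,410,350,3,"pics/w14.png")
```

```text
15.125 [ 0.6314 -0.2798  0.0364] 0.5361624835872053 [-0.56182203  2.35296595  6.10809934]
```

View pics/w14.png

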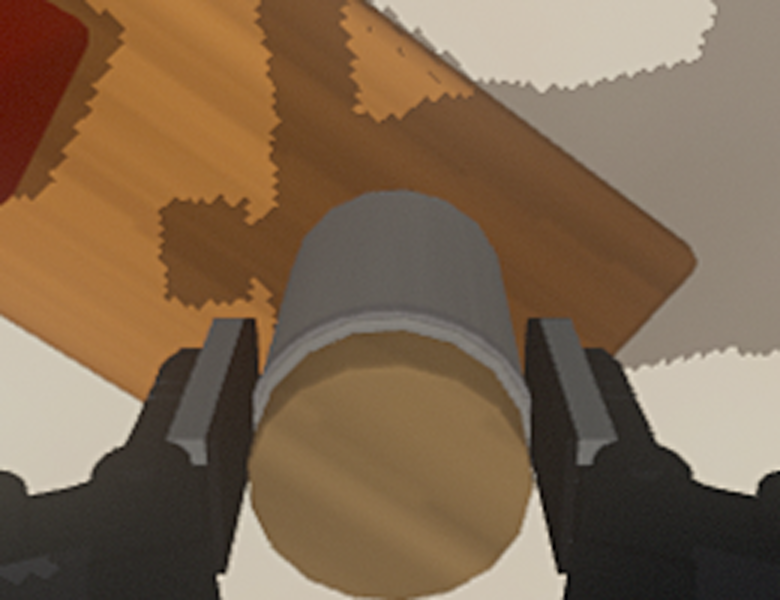

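Run:
```python
from h import *
c0=cam("wrist")
def mk(t,R):
    c=dict(c0);T=np.eye(4);T[:3,:3]=R;T[:3,3]=t;c["cam_to_world"]=T@c0["tool_from_camera"];return c
R=np.array([[-0.768,.641,0],[.641,.768,0],[0,0,-1]])
c=mk([0.6382,-0.2814,0.2123],R)
for p,x0,y0,C in(((268,110),235,140,(.6383,-.2843)),((622,340),40,10,(.4317,-.3339))):
    P=plane(c,(x0+(p[0]+.5)/6-.5,y0+(p[1]+.5)/6-.5),.012);print(P,np.linalg.norm(P[:2]-C))
R=np.array([[-0.767,.642,-.004],[.642,.767,-.001],[.002,-.003,-1]])
c=mk([.5468,.1771,.1998],R)
L=lambda x,y:(210+(x+.5)/4-.5,60+(y+.5)/4-.5)
u=np.array([.765,-.644]);v=np.array([.644,.765])
for n,p,z in(("ringtop",(292,404),.008),("base",(292,428),.008),("ringL",(205,490),.008),("ringR",(382,490),.008),("boardedge",(292,344),.008),("bl",(152,344),.008),("br",(437,345),.008)):
    P=plane(c,L(*p),z)[:2]-[.604,.1314];print(n,(P@u).round(4),(P@v).round(4))
# lid in w11 (full) center
c2=cv2.imread("pics/w11.png");crop(c2,240,130,330,310,4,"pics/c11b.png")
```

```text
[ 0.62138245 -0.26925915  0.012     ] 0.022636927839262907
[ 0.44908307 -0.31901331  0.012     ] 0.022886343711757916
ringtop -0.0926 -0.0
base -0.0855 0.0
ringL -0.0666 -0.026
ringR -0.0668 0.0271
boardedge -0.11 -0.0001
bl -0.1099 -0.0406
br -0.1098 0.0417
```

View pics/c11b.png

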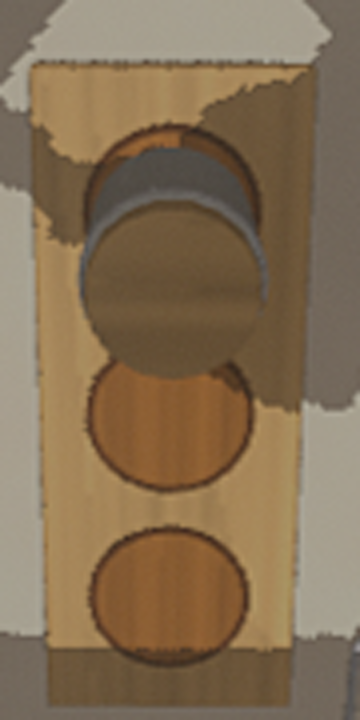

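Emit:
send_rows --series '[[[-0.3, 0, 0, -6, 0], [-0.3, 0, 0, -25, 0], [-0.3, 0, 0, -65, 0], [-0.3, 0, 0, -115, 0], [-0.3, 0, 0, -165, 0], [-0.3, 15, 17, -205, 0], [-0.3, 50, 56, -214, 0], [-0.3, 90, 100, -214, 0], [-0.3, 130, 145, -214, 0], [-0.3, 170, 190, -214, 0], [-0.3, 210, 234, -214, 0], [-0.3, 243, 270, -214, 0], [-0.3, 260, 289, -214, 0], [-0.3, 267, 298, -214, 0], [-0.3, 267, 298, -214, 0], [-0.3, 267, 298, -214, 0], [-0.3, 267, 298, -214, 0], [-0.3, 267, 298, -214, 0]]]'

```text
time: 17.48
eef_pos: [0.6177, 0.1191, 0.2499]
ee_rot: [[-0.766, 0.643, -0.0], [0.643, 0.766, -0.0], [-0.0, -0.0, -1.0]]
force: [0.5, 0.5, -2.1]
opening: 0.536
```

```bash
cat >> h.py <<'E'
O=np.array([.604,.1314]);u=np.array([.765,-.644]);v=np.array([.644,.765])
def st():
    s=r.get_state();t=s["eef_pos"];d=t[:2]-O
    print(s["time"],t.round(4),"niche",(d@u*1000).round(1),(d@v*1000).round(1),"op",round(s["opening"],3),"F",s["force"].round(1),"toolx",np.degrees(np.arctan2(s["ee_rot"][1,0],s["ee_rot"][0,0])).round(2),s["ee_rot"][:,2].round(3))
    return s
E
python3 - <<'E'
from h import *
st()
c=cam("wrist");cv2.imwrite("pics/w15.png",c["frame"])
E
```

```text
17.475 [0.6177 0.1191 0.2499] niche 18.4 -0.6 op 0.536 F [ 0.5  0.5 -2.1] toolx 140.0 [-0. -0. -1.]
```

View pics/w15.png

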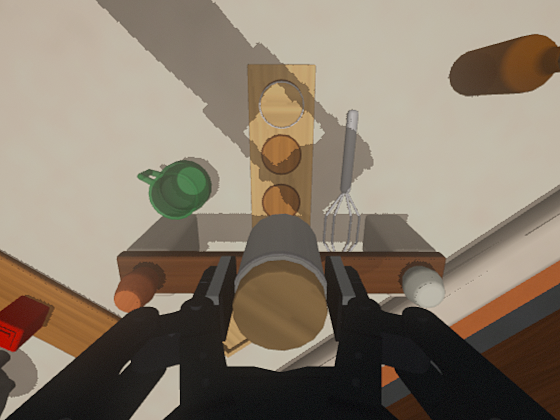

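Emit:
send_rows --series '[[[-0.3, 0, 0, 40, 0], [-0.3, 0, 0, 90, 0], [-0.3, 0, 0, 140, 0], [-0.3, 0, 0, 180, 0], [-0.3, 0, 0, 202, 0], [-0.3, 0, 0, 209, 0], [-0.3, 0, 0, 209, 0], [-0.3, 0, 0, 209, 0], [-0.3, -6, 0, 209, 0], [-0.3, -16, 0, 209, 0], [-0.3, -26, 0, 209, 0], [-0.3, -34, 0, 209, 0], [-0.3, -38, 0.5, 209, 0], [-0.3, -39, 0.5, 209, 0], [-0.3, -39, 0.5, 209, 0], [-0.3, -39, 0.5, 209, 0]]]'

```text
time: 19.52
eef_pos: [0.6475, 0.0957, 0.0409]
ee_rot: [[-0.767, 0.642, -0.0], [0.642, 0.767, 0.0], [0.0, -0.0, -1.0]]
force: [-0.0, 0.6, -1.1]
opening: 0.533
```

Run:
```python
from h import *
st()
c=cam("wrist");crop(c["frame"],150,150,410,350,3,"pics/w16.png")
c=cam("side");crop(c["frame"],180,160,280,280,5,"pics/s16.png")
```

```text
19.525 [0.6475 0.0957 0.0409] niche 56.3 0.7 op 0.533 F [-0.   0.6 -1.1] toolx 140.09 [-0.  0. -1.]
```

View pics/w16.png

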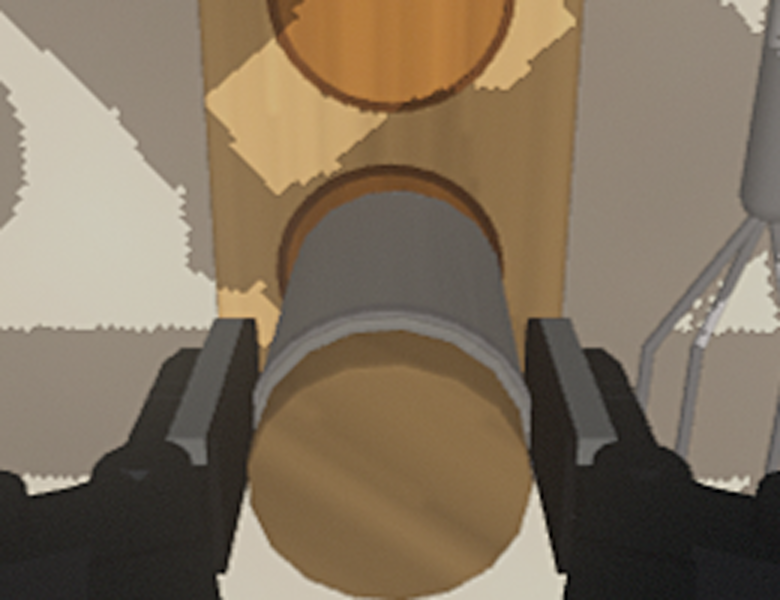

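View pics/s16.png

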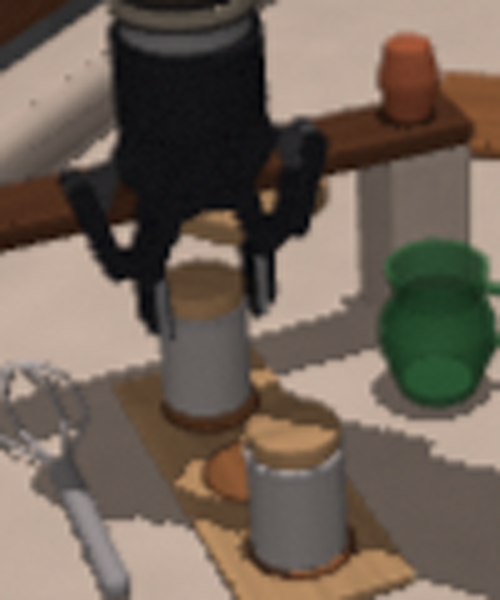

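Emit:
send_rows --series '[[[-0.3, -1, -0.5, 2, 0], [-0.3, -1, -0.5, 5, 0], [-0.3, -1, -0.5, 7, 0], [-0.3, -1, -0.5, 8, 0], [-0.3, -1, -0.5, 8, 0], [-0.3, -1, -0.5, 8, 0]]]'

```text
time: 20.38
eef_pos: [0.6484, 0.0944, 0.033]
ee_rot: [[-0.767, 0.642, 0.0], [0.642, 0.767, -0.0], [-0.0, 0.0, -1.0]]
force: [-0.3, -0.7, -1.8]
opening: 0.531
```

Run:
```python
from h import *
st()
c=cam("wrist");crop(c["frame"],150,150,410,350,3,"pics/w17.png")
```

```text
20.375 [0.6484 0.0944 0.033 ] niche 57.8 0.3 op 0.531 F [-0.3 -0.7 -1.8] toolx 140.08 [ 0. -0. -1.]
```

View pics/w17.png

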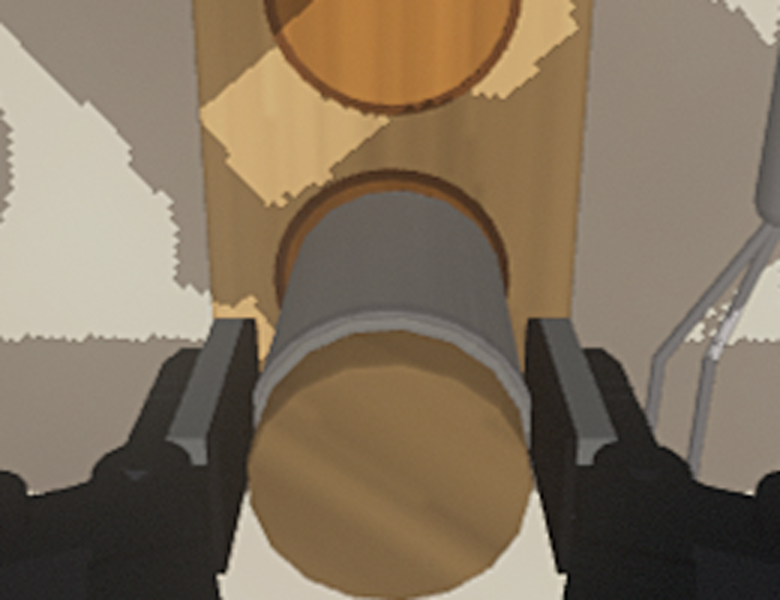

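Emit:
send_rows --series '[[[-0.3, 0, 0, 1, 0], [-0.3, 0, 0, 1, 0], [0.1, 0, 0, 1, 0], [0.15, 0, 0, 1, 0], [0.22, 0, 0, 1, 0], [0.3, 0, 0, 1, 0], [0.3, 0, 0, 1, 0], [0.3, 0, 0, -5, 0], [0.3, 0, 0, -20, 0], [0.3, 10, 0, -50, 0], [0.3, 40, 0, -100, 0], [0.3, 70, 0, -150, 0], [0.3, 80, 0, -190, 0], [0.3, 80, 0, -200, 0], [0.3, 80, 0, -200, 0], [0.3, 80, 0, -200, 0]]]'

```text
time: 22.42
eef_pos: [0.5859, 0.1451, 0.2308]
ee_rot: [[-0.766, 0.642, -0.004], [0.642, 0.766, -0.001], [0.002, -0.003, -1.0]]
force: [-0.4, 1.4, 0.6]
opening: 0.651
```

Run:
```python
from h import *
st()
c=cam("wrist");cv2.imwrite("pics/w18.png",c["frame"]);crop(c["frame"],230,120,340,320,4,"pics/c18.png")
```

```text
22.425 [0.5859 0.1451 0.2308] niche -22.7 -1.2 op 0.651 F [-0.4  1.4  0.6] toolx 140.04 [-0.004 -0.001 -1.   ]
```

View pics/c18.png

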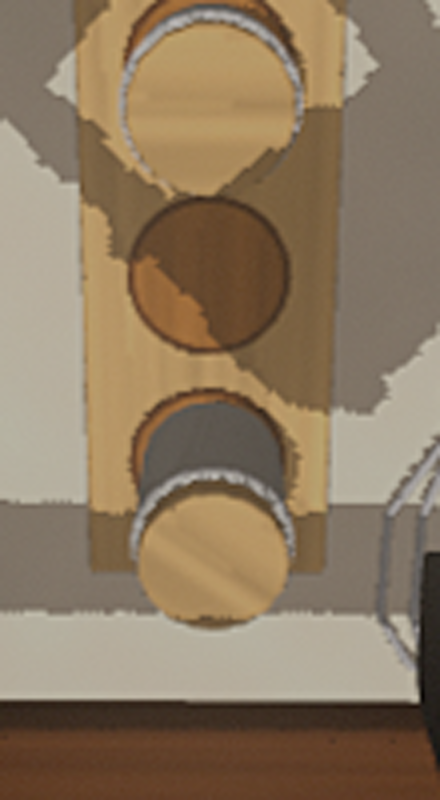

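Emit:
send_rows --series '[[[0.3, 25, 1, 20, 0], [0.3, 47, 1, 60, 0], [0.3, 49, 1, 110, 0], [0.3, 49, 1, 160, 0], [0.3, 49, 1, 185, 0], [0.3, 49, 1, 196, 0], [0.3, 49, 1, 198, 0], [0.3, 49, 1, 198, 0], [0.1, 49, 1, 198, 0], [0, 49, 1, 198, 0], [-0.1, 49, 1, 198, 0], [-0.3, 49, 1, 198, 0], [-0.3, 49, 1, 198, 0], [-0.3, 49, 1, 198, 0]]]'

```text
time: 24.22
eef_pos: [0.5511, 0.1781, 0.0367]
ee_rot: [[-0.767, 0.642, 0.002], [0.642, 0.767, 0.0], [-0.002, 0.002, -1.0]]
force: [-1.1, -1.0, 6.3]
opening: 0.526
```

Run:
```python
from h import *
st()
c=cam("wrist");crop(c["frame"],150,150,410,350,3,"pics/w19.png")
```

```text
24.225 [0.5511 0.1781 0.0367] niche -70.6 1.7 op 0.526 F [-1.1 -1.   6.3] toolx 140.08 [ 0.002  0.    -1.   ]
```

View pics/w19.png

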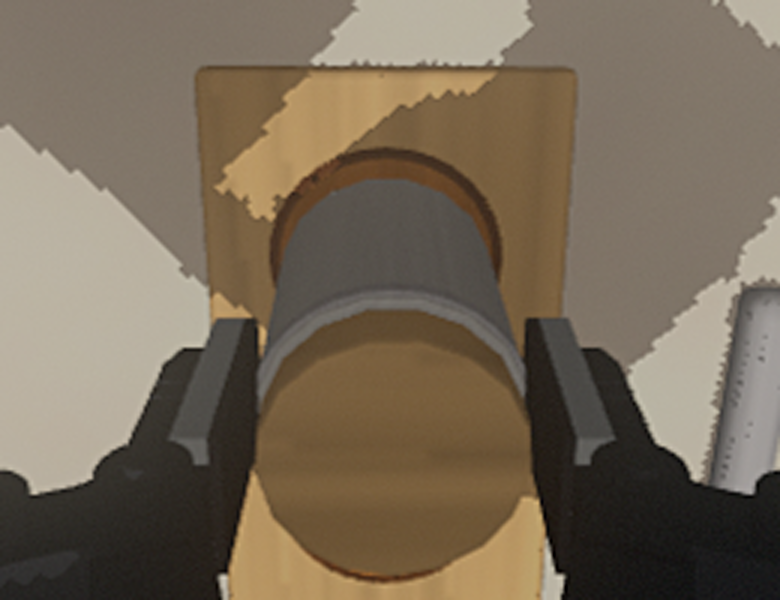

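Emit:
send_rows --series '[[[-0.3, 0, 0, -2, 0], [-0.3, 0, 0, -3, 0], [-0.3, 2, -0.5, -3, 0], [-0.3, 3, -1, -3, 0], [-0.3, 3, -1, -3, 0], [-0.3, 3, -1, -3, 0], [-0.3, 3, -1, -1, 0], [-0.3, 3, -1, 0.5, 0], [-0.3, 3, -1, 1, 0], [-0.3, 3, -1, 1, 0]]]'

```text
time: 25.52
eef_pos: [0.5477, 0.1791, 0.0368]
ee_rot: [[-0.767, 0.642, 0.0], [0.642, 0.767, -0.0], [-0.0, -0.0, -1.0]]
force: [-4.9, -2.1, 14.0]
opening: 0.526
```

Run:
```python
from h import *
st()
c=cam("wrist");crop(c["frame"],150,150,410,350,3,"pics/w20.png")
```

```text
25.525 [0.5477 0.1791 0.0368] niche -73.8 0.2 op 0.526 F [-4.9 -2.1 14. ] toolx 140.09 [ 0. -0. -1.]
```

View pics/w20.png

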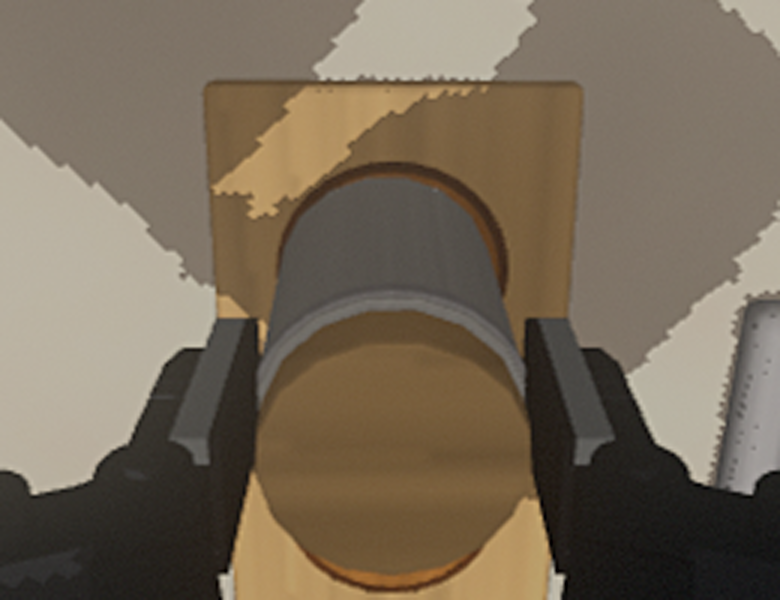

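Emit:
send_rows --series '[[[-0.3, 0, 0, -1, 0], [-0.3, 0, 0, -1, 0], [0.1, 0, 0, -1, 0], [0.15, 0, 0, -1, 0], [0.22, 0, 0, -1, 0], [0.3, 0, 0, -1, 0], [0.3, 0, 0, -1, 0], [0.3, 0, 0, -10, 0], [0.3, 0, 0, -40, 0], [0.3, 0, 0, -90, 0], [0.3, 0, 0, -140, 0], [0.3, 0, 0, -180, 0], [0.3, 0, 0, -190, 0], [0.3, 0, 0, -190, 0], [0.3, 0, 0, -190, 0]]]'

```text
time: 27.45
eef_pos: [0.5455, 0.1788, 0.2217]
ee_rot: [[-0.767, 0.642, -0.004], [0.642, 0.767, -0.001], [0.002, -0.003, -1.0]]
force: [0.2, 0.2, -1.0]
opening: 0.653
```

Run:
```python
from h import *
s=st();R=s["ee_rot"];t=s["eef_pos"]
P=np.array([.4317,-.3339,.0]);print((R.T@(P-t)*1000).round(1))
c=cam("wrist");crop(c["frame"],230,120,340,320,4,"pics/c21.png")
```

```text
27.45 [0.5455 0.1788 0.2217] niche -75.3 -1.4 op 0.653 F [ 0.2  0.2 -1. ] toolx 140.07 [-0.004 -0.001 -1.   ]
[-242.3 -465.5  222.6]
```

View pics/c21.png

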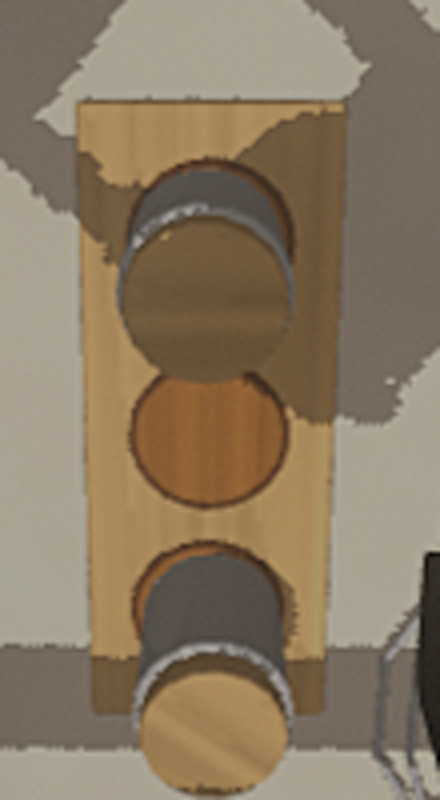

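Run:
```python
from h import *
a=cam("scene");b=cam("side")
for p,q in(((179.6,186.4),(250+648/5,140+205/5)),((140+68/5,170+117/5),(250+670/5,140+150/5))):
    P=plane(a,p,.072);print(P,plane(b,q,.072),P[:2]-[.4317,-.3339])
```

```text
[ 0.31731094 -0.32050181  0.072     ] [ 0.30859701 -0.312914    0.072     ] [-0.11438906  0.01339819]
[ 0.31863277 -0.40436193  0.072     ] [ 0.31010526 -0.39992738  0.072     ] [-0.11306723 -0.07046193]
```

Emit:
send_rows --series '[[[0.3, -14, -28, 0, 0], [0.3, -36, -71, 0, 0], [0.3, -62, -122, 0, 0], [0.3, -88, -173, 0, 0], [0.3, -114, -224, 0, 0], [0.3, -140, -275, 0, 0], [0.3, -166, -326, 0, 0], [0.3, -192, -377, 0, 0], [0.3, -216, -424, 0, 0], [0.3, -232, -456, 0, 0], [0.3, -238, -468, 0, 0], [0.3, -238, -468, 30, 0], [0.3, -238, -468, 60, 0], [0.3, -238, -468, 60, 0], [0.3, -238, -468, 60, 0]]]'

```text
time: 29.48
eef_pos: [0.4298, -0.3323, 0.1646]
ee_rot: [[-0.767, 0.641, 0.001], [0.641, 0.767, -0.0], [-0.001, 0.0, -1.0]]
force: [0.4, 0.6, 0.2]
opening: 0.647
```

Run:
```python
from h import *
s=st()
c=cam("wrist");cv2.imwrite("pics/w22.png",c["frame"])
```

```text
29.475 [ 0.4298 -0.3323  0.1646] niche 165.4 -466.9 op 0.647 F [0.4 0.6 0.2] toolx 140.12 [ 0.001 -0.    -1.   ]
```

View pics/w22.png

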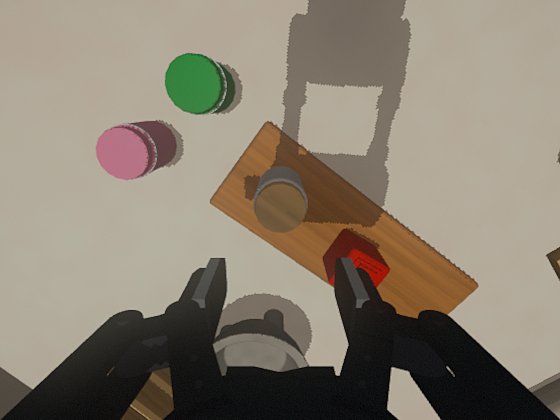

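Emit:
send_rows --series '[[[0.3, 0, 0, 40, 0], [0.3, 0, 0, 80, 0], [0.3, 0, 0, 115, 0], [0.3, 0, 0, 135, 0], [0.3, 0, 0, 142, 0], [0.3, 0, 0, 143, 0], [0.3, 0, 0, 143, 0], [0.3, 0, 0, 143, 0], [0.1, 0, 0, 143, 0], [0, 0, 0, 143, 0], [-0.1, 0, 0, 143, 0], [-0.3, 0, 0, 143, 0], [-0.3, 0, 0, 143, 0], [-0.3, 0, 0, 143, 0]]]'

```text
time: 31.28
eef_pos: [0.4299, -0.333, 0.0222]
ee_rot: [[-0.767, 0.642, 0.001], [0.642, 0.767, -0.001], [-0.001, 0.0, -1.0]]
force: [-1.0, 2.0, 5.8]
opening: 0.549
```

Run:
```python
from h import *
s=st()
c=cam("wrist");crop(c["frame"],150,150,410,350,3,"pics/w23.png")
```

```text
31.275 [ 0.4299 -0.333   0.0222] niche 165.9 -467.4 op 0.549 F [-1.   2.   5.8] toolx 140.07 [ 0.001 -0.001 -1.   ]
```

View pics/w23.png

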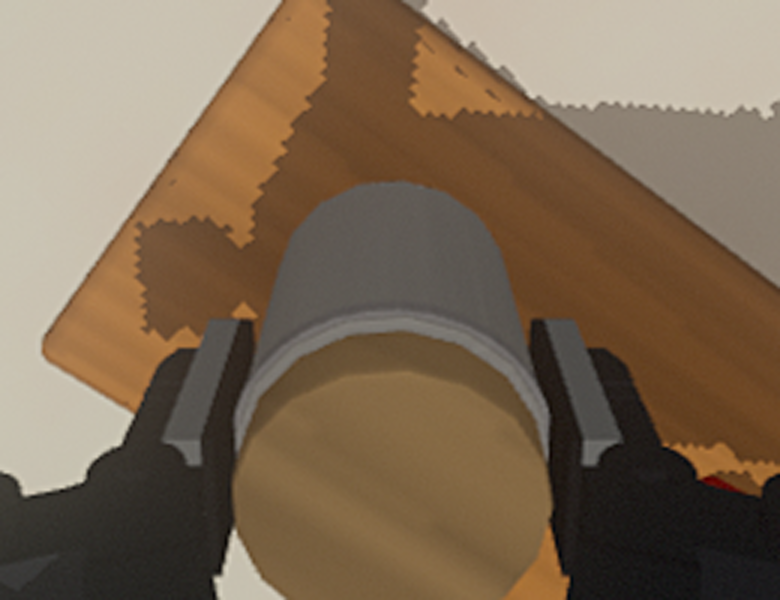

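Emit:
send_rows --series '[[[-0.3, 0, 0, -6, 0], [-0.3, 0, 0, -30, 0], [-0.3, 0, 0, -80, 0], [-0.3, 0, 0, -135, 0], [-0.3, 8, 22, -185, 0], [-0.3, 22, 62, -220, 0], [-0.3, 40, 112, -228, 0], [-0.3, 58, 163, -228, 0], [-0.3, 76, 214, -228, 0], [-0.3, 94, 265, -228, 0], [-0.3, 112, 316, -228, 0], [-0.3, 130, 366, -228, 0], [-0.3, 146, 411, -228, 0], [-0.3, 158, 444, -228, 0], [-0.3, 165, 463, -228, 0], [-0.3, 167, 468, -228, 0], [-0.3, 167, 468, -228, 0], [-0.3, 167, 468, -228, 0], [-0.3, 167, 468, -228, 0], [-0.3, 167, 468, -228, 0]]]'

```text
time: 33.83
eef_pos: [0.6015, 0.1329, 0.2492]
ee_rot: [[-0.766, 0.642, 0.0], [0.642, 0.766, -0.0], [-0.0, 0.0, -1.0]]
force: [-0.1, 0.2, -2.2]
opening: 0.548
```

Run:
```python
from h import *
s=st()
c=cam("wrist");cv2.imwrite("pics/w24.png",c["frame"])
```

```text
33.825 [0.6015 0.1329 0.2492] niche -2.9 -0.5 op 0.548 F [-0.1  0.2 -2.2] toolx 140.02 [ 0. -0. -1.]
```

View pics/w24.png

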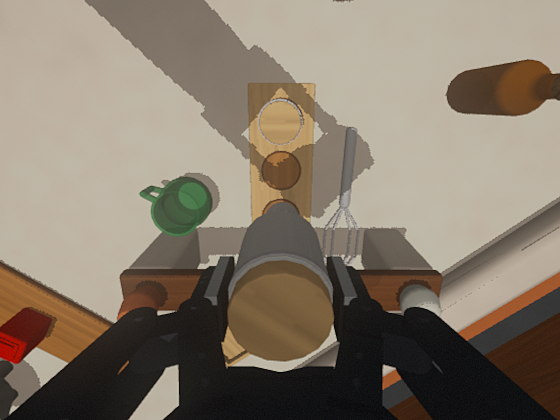

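Emit:
send_rows --series '[[[-0.3, 0, 0, 40, 0], [-0.3, -0.7, 0.5, 90, 0], [-0.3, -0.7, 0.5, 140, 0], [-0.3, -0.7, 0.5, 185, 0], [-0.3, -0.7, 0.5, 210, 0], [-0.3, -0.7, 0.5, 222, 0], [-0.3, -0.7, 0.5, 226, 0], [-0.3, -0.7, 0.5, 226, 0], [-0.3, -0.7, 0.5, 226, 0], [-0.3, -0.7, 0.5, 226, 0]]]'

```text
time: 35.12
eef_pos: [0.6032, 0.1336, 0.0242]
ee_rot: [[-0.767, 0.642, 0.002], [0.642, 0.767, 0.0], [-0.001, 0.002, -1.0]]
force: [0.0, -0.2, -1.2]
opening: 0.549
```

Run:
```python
from h import *
s=st()
c=cam("wrist");crop(c["frame"],150,150,410,350,3,"pics/w25.png")
c=cam("side");crop(c["frame"],180,160,280,280,5,"pics/s25.png")
```

```text
35.125 [0.6032 0.1336 0.0242] niche -2.0 1.2 op 0.549 F [ 0.  -0.2 -1.2] toolx 140.08 [ 0.002  0.    -1.   ]
```

View pics/w25.png

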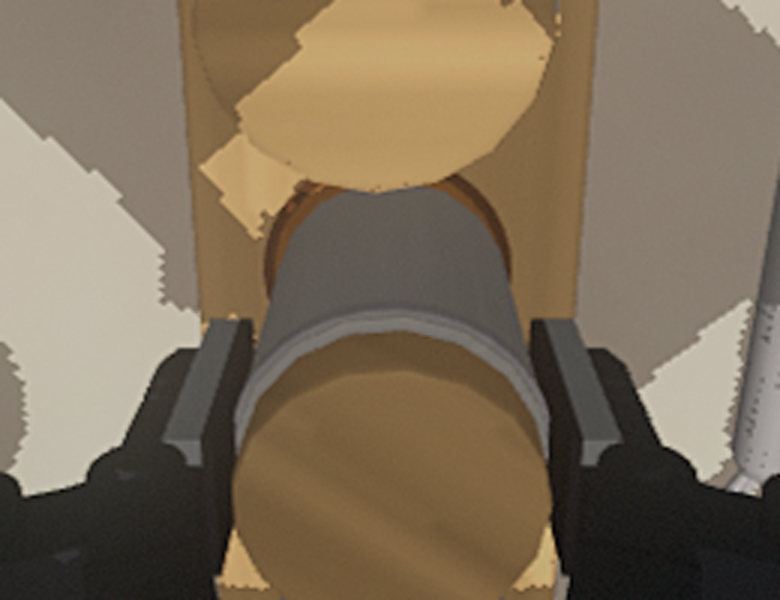

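View pics/s25.png

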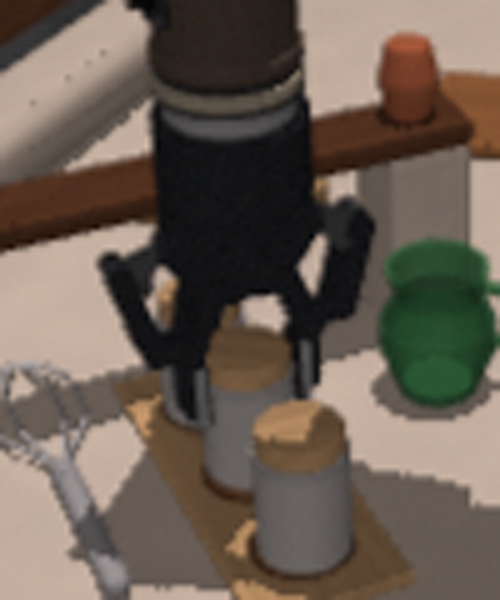

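Emit:
send_rows --series '[[[-0.3, 0, -0.7, 2, 0], [-0.3, 0, -1, 4, 0], [-0.3, 0, -1, 5.5, 0], [-0.3, 0, -1, 6, 0], [-0.3, 0, -1, 6, 0], [-0.3, 0, -1, 6, 0]]]'

```text
time: 35.98
eef_pos: [0.6014, 0.1327, 0.0182]
ee_rot: [[-0.767, 0.642, -0.001], [0.642, 0.767, -0.0], [0.001, -0.001, -1.0]]
force: [-3.9, -1.0, 7.1]
opening: 0.547
```

Run:
```python
from h import *
s=st()
c=cam("wrist");crop(c["frame"],150,150,410,350,3,"pics/w26.png")
```

```text
35.975 [0.6014 0.1327 0.0182] niche -2.8 -0.7 op 0.547 F [-3.9 -1.   7.1] toolx 140.08 [-0.001 -0.    -1.   ]
```

View pics/w26.png

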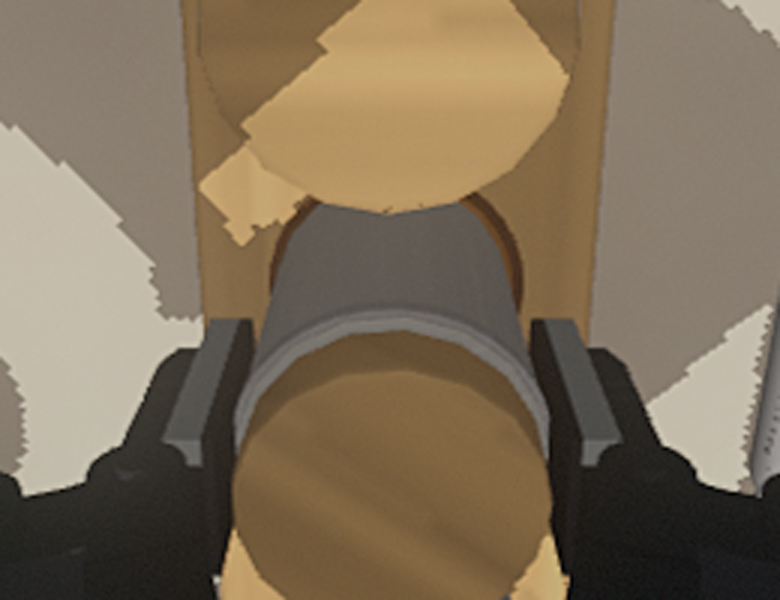

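Emit:
send_rows --series '[[[0, 0, 0, -1, 0], [0.15, 0, 0, -1, 0], [0.22, 0, 0, -1, 0], [0.3, 0, 0, -1, 0], [0.3, 0, 0, -1, 0], [0.3, 0, 0, -15, 0], [0.3, 0, 0, -50, 0], [0.3, 0, 0, -100, 0], [0.3, 0, 0, -150, 0], [0.3, 0, 0, -190, 0], [0.3, 30, 8, -200, 0], [0.3, 80, 22, -200, 0], [0.3, 130, 35, -200, 0], [0.3, 180, 50, -200, 0], [0.3, 215, 60, -200, 0], [0.3, 220, 60, -200, 0], [0.3, 220, 60, -200, 0], [0.3, 220, 60, -200, 0], [0.3, 220, 60, -200, 0]]]'

```text
time: 38.4
eef_pos: [0.4722, 0.319, 0.217]
ee_rot: [[-0.766, 0.643, 0.0], [0.643, 0.766, -0.0], [-0.0, -0.0, -1.0]]
force: [-0.2, 0.7, 0.0]
opening: 0.65
```

Run:
```python
from h import *
s=st()
c=cam("wrist");cv2.imwrite("pics/w27.png",c["frame"])
```

```text
38.4 [0.4722 0.319  0.217 ] niche -221.6 58.6 op 0.65 F [-0.2  0.7  0. ] toolx 139.98 [ 0. -0. -1.]
```

View pics/w27.png

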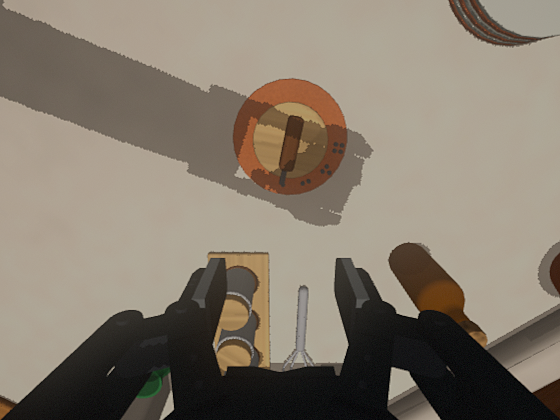

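Run:
```python
from h import *
f=cv2.imread("pics/w27.png");crop(f,225,70,360,200,5,"pics/c27.png")
crop(f,195,240,285,385,4,"pics/c27b.png")
```

```text
(no output)
```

View pics/c27.png

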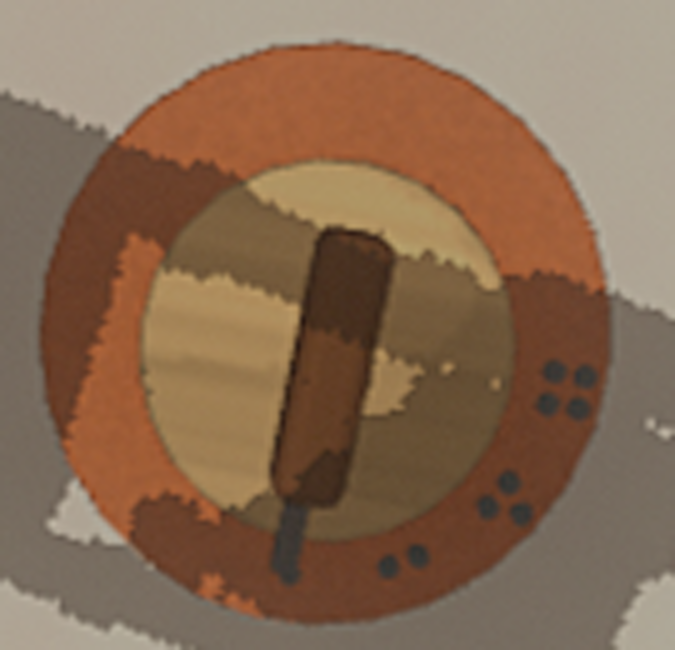

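View pics/c27b.png

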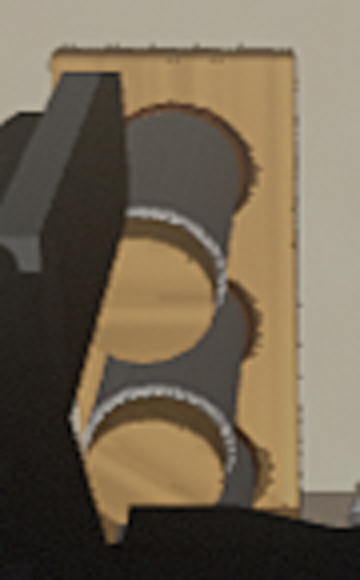

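Run:
```python
from h import *
s=st();c=cam("wrist");R=s["ee_rot"];t=s["eef_pos"]
L=lambda x,y:(225+(x+.5)/5-.5,70+(y+.5)/5-.5)
def g(n,p,z):
    P=plane(c,L(*p),z);print(n,P.round(4),"tool",(R.T@(P-t)*1000).round(1));return P
B=g("base",(326,332),.026);W=g("wheel",(328.5,351),.039);G=g("bar",(333,368),.069)
a=g("barA",(355,232),.069);b=g("barB",(308,505),.069)
ang=lambda P,C:np.degrees(np.arctan2(*(P-C)[1::-1]))
print("bar dir",ang(b,a),np.linalg.norm(b-a))
A=(B+W+G)/3
for n,p,z in(("ptr",(285,575),.039),("two",(403.5,561.5),.030),("three",(506,501),.030),("four",(566,391),.030)):
    P=g(n,p,z);print(ang(P,A),ang(P,B),np.linalg.norm(P[:2]-A[:2]))
```

```text
38.45 [0.4721 0.3191 0.217 ] niche -221.8 58.7 op 0.651 F [ 0.9 -0.3 -0.6] toolx 139.99 [ 0. -0. -1.]
base [0.4428 0.3576 0.026 ] tool [ 47.3  10.7 190.9]
wheel [0.4451 0.356  0.039 ] tool [ 44.4  10.9 177.9]
bar [0.4452 0.3559 0.069 ] tool [ 44.4  10.9 147.9]
barA [0.4275 0.376  0.069 ] tool [ 70.7  14.9 147.9]
barB [0.4635 0.3341 0.069 ] tool [ 16.3   6.  148. ]
bar dir -49.31544511619411 0.05519751015489281
ptr [0.4779 0.3159 0.039 ] tool [ -6.5   1.3 178. ]
-50.37805018943712 -49.865610168229765 0.05267345430892623
two [0.4952 0.338  0.03  ] tool [ -5.5  29.4 187. ]
-19.937711325281644 -20.469319410253036 0.05413259410877521
three [0.4993 0.3654 0.03  ] tool [  9.   52.9 186.9]
9.215385936634878 7.855572570404415 0.05564361388963416
four [0.4878 0.3913 0.03  ] tool [ 34.5  65.4 186.9]
38.71227997583471 36.83056968991927 0.05570619096144501
```

Emit:
send_rows --series '[[[0, 22, 5, 30, 0.08], [-0.18, 45, 11, 70, 0.166], [-0.18, 45, 11, 120, 0.166], [-0.18, 45, 11, 160, 0.166], [-0.18, 45, 11, 178, 0.166], [-0.18, 45, 11, 182, 0.166], [-0.18, 45, 11, 182, 0.166], [-0.18, 45, 11, 182, 0.166], [-0.18, 45, 11, 182, 0.166]]]'

```text
time: 39.62
eef_pos: [0.445, 0.3579, 0.0364]
ee_rot: [[-0.65, 0.76, 0.002], [0.76, 0.65, 0.001], [-0.0, 0.003, -1.0]]
force: [-1.0, -0.4, -0.6]
opening: 0.412
```

Run:
```python
from h import *
s=st()
c=cam("wrist");cv2.imwrite("pics/w28.png",c["frame"])
c=cam("side");crop(c["frame"],195,250,305,370,5,"pics/s28.png")
```

```text
39.625 [0.445  0.3579 0.0364] niche -267.5 70.9 op 0.412 F [-1.  -0.4 -0.6] toolx 130.56 [ 0.002  0.001 -1.   ]
```

View pics/w28.png

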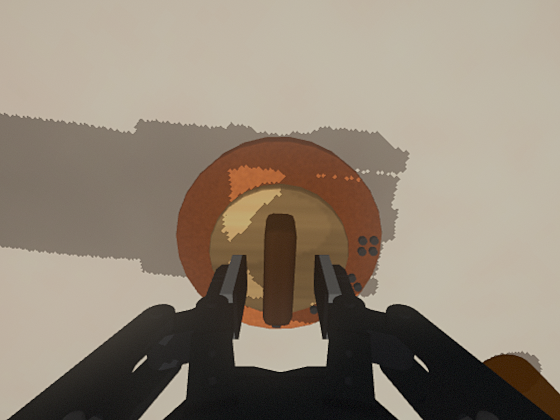

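View pics/s28.png

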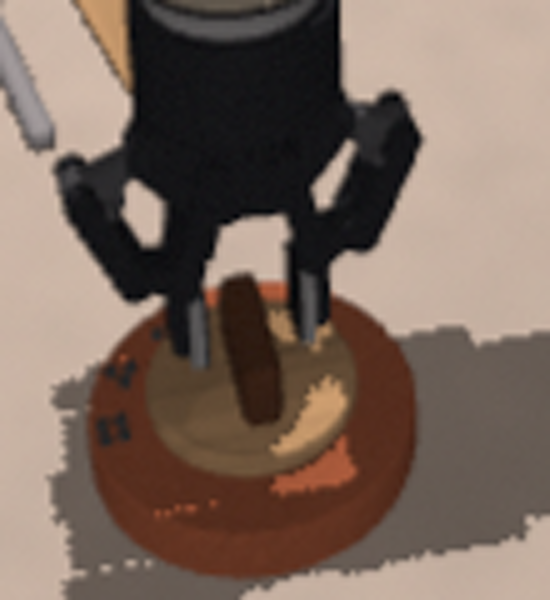

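Run:
```python
from h import *
s=st();c=cam("side");R=s["ee_rot"];t=s["eef_pos"]
L=lambda x,y:(195+(x+.5)/5-.5,250+(y+.5)/5-.5)
for p in((200,368),(312,344)):
    o,d=ray(c,L(*p))
    for off in(-.011,0,.011):
        k=((t-o)@R[:,0]+off)/(d@R[:,0]);P=o+k*d;print((R.T@(P-t)*1000).round(1),P.round(4))
w=cam("wrist")
for p in((241,256),(318,256)):
    o,d=ray(w,p);dd=R.T@d;oo=R.T@(o-t);k=(np.sign(p[0]-280)*.0175-oo[1])/dd[1];print("wrist",((oo+k*dd)*1000).round(1))
```

```text
39.725 [0.4446 0.3577 0.0359] niche -267.7 70.4 op 0.409 F [-0.1 -0.3  0.3] toolx 130.57 [ 0.001  0.001 -1.   ]
[-11.   18.5  -4.4] [0.4658 0.3614 0.0404]
[  0.   20.3 -16.5] [0.4599 0.3708 0.0524]
[ 11.   22.  -28.5] [0.4541 0.3803 0.0644]
[-11.  -27.5  -3.3] [0.4308 0.3314 0.0392]
[  0.  -24.8 -15.3] [0.4257 0.3415 0.0512]
[ 11.  -22.1 -27.4] [0.4206 0.3516 0.0632]
wrist [ 18.7 -17.5 -45.3]
wrist [ 14.6  17.5 -37.5]
```

Emit:
send_rows --series '[[[-0.18, 0, -0.5, 5, 0], [-0.18, 0, -0.5, 10, 0], [-0.18, 0, -0.5, 12, 0], [-0.18, 0, -0.5, 12, 0], [-0.4, 0, -0.5, 12, 0], [-0.7, 0, -0.5, 12, 0], [-0.9, 0, -0.5, 12, 0], [-0.9, 0, -0.5, 12, 0], [-0.9, 0, -0.5, 12, 0]]]' --newtons 40

```text
time: 40.95
eef_pos: [0.4442, 0.3575, 0.0233]
ee_rot: [[-0.65, 0.76, 0.001], [0.76, 0.65, 0.001], [0.0, 0.002, -1.0]]
force: [1.6, 2.9, -0.6]
opening: 0.181
```

Run:
```python
from h import *
s=st();print(s["joint_pos"].round(2))
c=cam("side");crop(c["frame"],195,250,305,370,5,"pics/s29.png")
```

```text
40.95 [0.4442 0.3575 0.0233] niche -267.9 70.1 op 0.181 F [ 1.6  2.9 -0.6] toolx 130.56 [ 0.001  0.001 -1.   ]
[ 0.6   0.44  1.87  0.    0.82 -0.11]
```

View pics/s29.png

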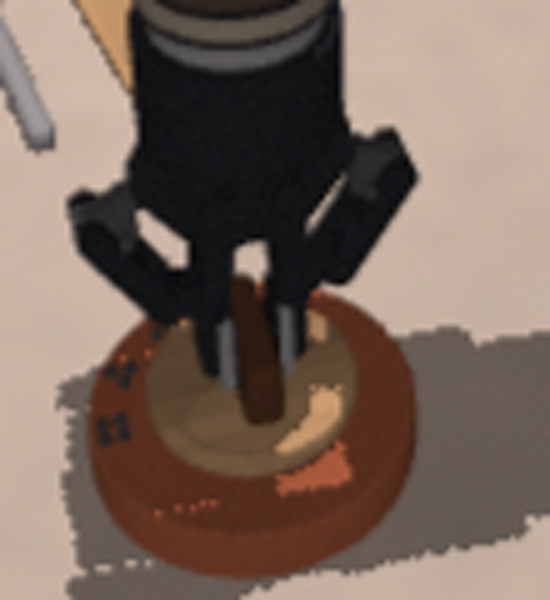

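Emit:
send_rows --series '[[[-0.9, 0, 0, 0, -0.1], [-0.9, 0, 0, 0, -0.22], [-0.9, 0, 0, 0, -0.36], [-0.9, 0, 0, 0, -0.5], [-0.9, 0, 0, 0, -0.64], [-0.9, 0, 0, 0, -0.78], [-0.9, 0, 0, 0, -0.9], [-0.9, 0, 0, 0, -0.98], [-0.9, 0, 0, 0, -1.024], [-0.9, 0, 0, 0, -1.024], [-0.9, 0, 0, 0, -1.024], [-0.9, 0, 0, 0, -1.024]]]'

```text
time: 42.5
eef_pos: [0.4429, 0.3543, 0.0233]
ee_rot: [[-0.987, -0.162, -0.002], [-0.162, 0.987, -0.005], [0.003, -0.005, -1.0]]
force: [-0.9, -6.5, 6.2]
opening: 0.173
```

Run:
```python
from h import *
s=st()
c=cam("wrist");crop(c["frame"],150,110,410,350,3,"pics/w30.png")
```

```text
42.5 [0.4429 0.3543 0.0233] niche -266.8 66.8 op 0.173 F [-0.9 -6.5  6.2] toolx -170.69 [-0.002 -0.005 -1.   ]
```

View pics/w30.png

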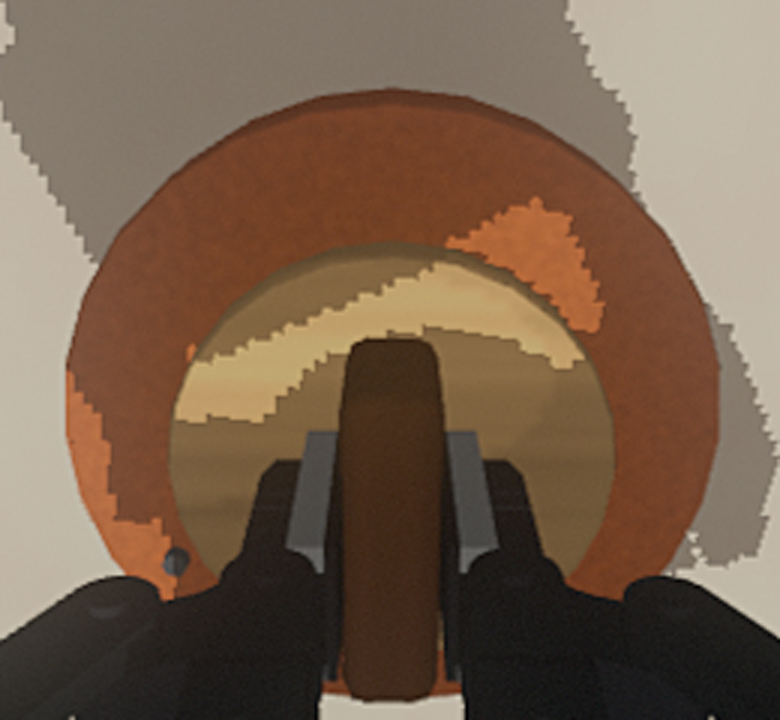

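Tool angle 9.3° matches the target. I'll release, rise and check the pointer.

Emit:
send_rows --series '[[[-0.7, 0, 0, 0, -0.0], [-0.5, 0, 0, 0, 0], [-0.2, 0, 0, 0, 0], [-0.1, 0, 0, 0, 0], [-0.1, 0, 0, 0, 0], [-0.1, 0, 0, -15, 0], [-0.1, 0, 0, -50, 0], [-0.1, 0, 0, -100, 0], [-0.1, 20, 0, -150, 0], [-0.1, 40, 0, -180, 0], [-0.1, 40, 0, -180, 0], [-0.1, 40, 0, -180, 0], [-0.1, 40, 0, -180, 0]]]'

```text
time: 44.18
eef_pos: [0.4037, 0.3499, 0.2014]
ee_rot: [[-0.987, -0.16, -0.002], [-0.16, 0.987, -0.002], [0.002, -0.001, -1.0]]
force: [0.2, -0.5, 0.1]
opening: 0.449
```

Run:
```python
from h import *
s=st()
c=cam("wrist");cv2.imwrite("pics/w31.png",c["frame"])
print([proj(c,(.4448,.3562,z)).round(1) for z in(.026,.069)])
```

```text
44.175 [0.4037 0.3499 0.2014] niche -293.9 38.2 op 0.449 F [ 0.2 -0.5  0.1] toolx -170.78 [-0.002 -0.002 -1.   ]
[array([280.2, 214.5]), array([280.2, 228.4])]
```

View pics/w31.png

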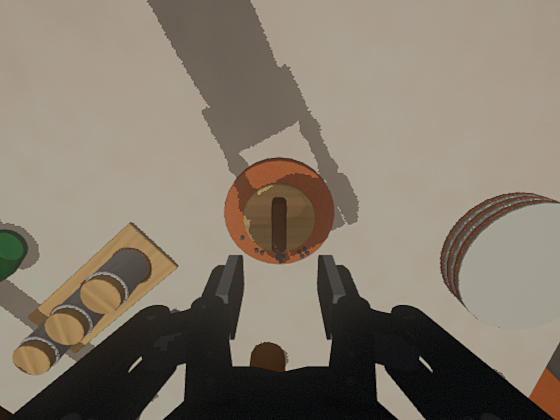

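Run:
```python
from h import *
f=cv2.imread("pics/w31.png");crop(f,215,150,345,270,6,"pics/c31.png")
crop(f,0,210,190,385,4,"pics/c31b.png")
for n in("side","scene"):cv2.imwrite(f"pics/{n}32.png",cam(n)["frame"])
```

```text
(no output)
```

View pics/c31.png

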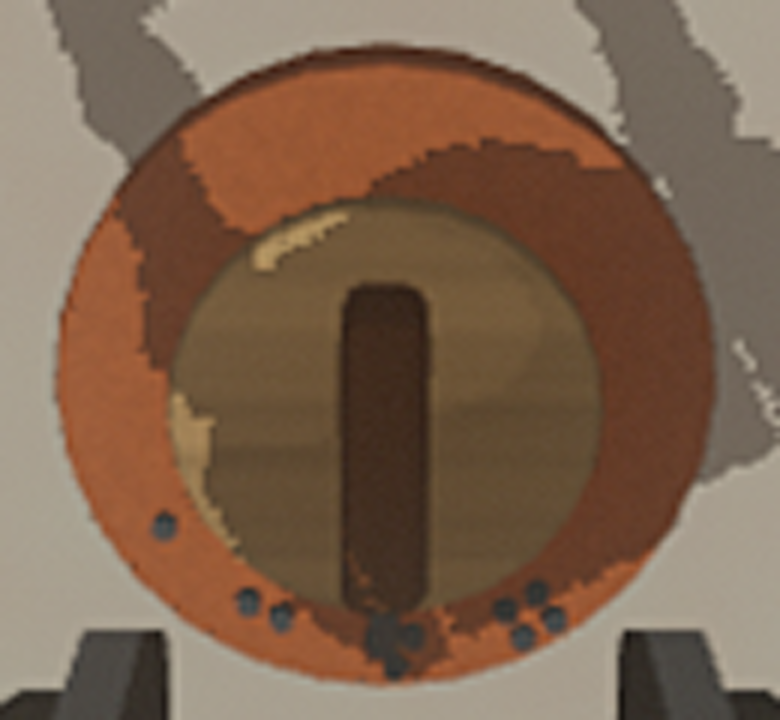

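View pics/c31b.png

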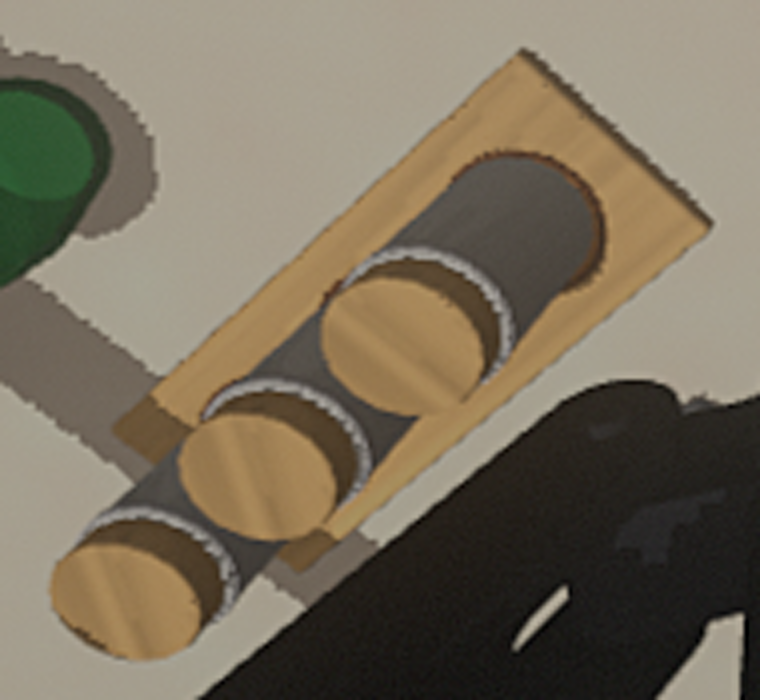

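View pics/side32.png

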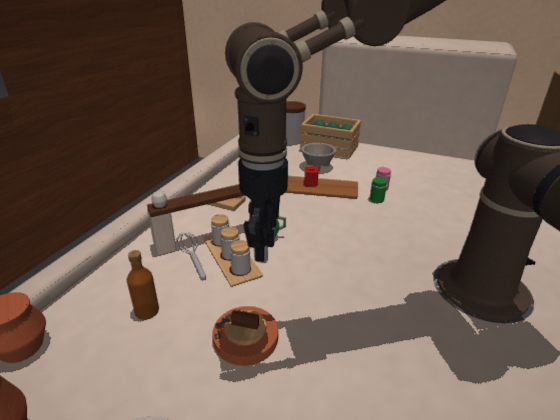

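View pics/scene32.png

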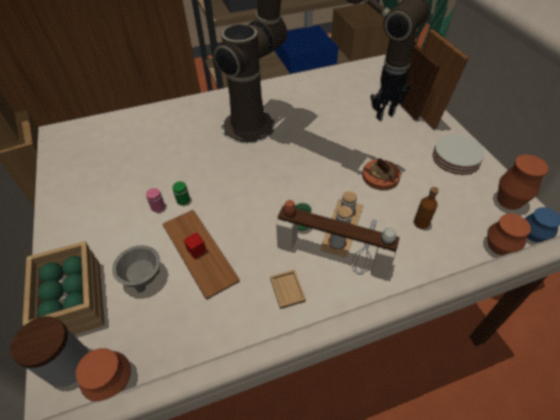

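Run:
```python
from h import *
s=st();c=cam("wrist")
L=lambda x,y:(215+(x+.5)/6-.5,150+(y+.5)/6-.5)
C=np.array([.4448,.3562])
B=plane(c,L((58+714)/2,(66+682)/2),.026);W=plane(c,L((170+602)/2,(198+612)/2),.039);print(B,W)
for C in(B[:2],W[:2],np.array([.4448,.3562])):
  for n,p,z in(("one",(164,526),.03),("two",(264.5,609),.03),("four",(530,614.5),.03),("ptr",(381,632),.039)):
    P=plane(c,L(*p),z)[:2]-C;print(n,np.degrees(np.arctan2(P[1],P[0])).round(1),np.linalg.norm(P).round(4),end="; ")
  print()
a=plane(c,L(386,287),.069);b=plane(c,L(385,608),.069);d=b-a;print("bar",np.degrees(np.arctan2(d[1],d[0])),np.linalg.norm(d))
# row: lids
```

```text
44.325 [0.4039 0.35   0.2015] niche -293.9 38.4 op 0.447 F [-0.  -0.1  0.7] toolx -170.78 [-0.002 -0.002 -1.   ]
[0.44207421 0.35431319 0.026     ] [0.4437428 0.3546589 0.039    ]
one -46.0 0.0542; two -17.5 0.0551; four 39.3 0.0583; ptr 8.1 0.0498; 
one -47.6 0.0533; two -18.4 0.0537; four 40.1 0.0568; ptr 7.9 0.0481; 
one -49.5 0.0537; two -20.3 0.0532; four 39.6 0.055; ptr 6.2 0.0469; 
bar 8.949909410428681 0.060248757352421606
```

Relative to the studs, the pointer is within about 1° of three. Last, I'll check how well the row is centred.

Emit:
send_rows --series '[[[-0.1, -10, -20, -40, 0.1], [-0.1, -40, -60, -60, 0.25], [-0.1, -70, -110, -60, 0.4], [-0.1, -100, -160, -60, 0.55], [-0.1, -130, -205, -60, 0.7], [-0.1, -150, -235, -60, 0.8], [-0.1, -158, -249, -60, 0.86], [-0.1, -158, -249, -60, 0.86], [-0.1, -158, -249, -60, 0.86], [-0.1, -158, -249, -60, 0.86], [-0.1, -158, -249, -60, 0.86]]]'

```text
time: 45.75
eef_pos: [0.5996, 0.1311, 0.2632]
ee_rot: [[-0.767, 0.642, 0.0], [0.642, 0.767, 0.0], [0.0, 0.0, -1.0]]
force: [-0.9, 0.4, -0.4]
opening: 0.448
```

Run:
```python
from h import *
s=st();c=cam("wrist");f=c["frame"];cv2.imwrite("pics/w33.png",f)
g=cv2.resize(f,None,fx=4,fy=4,interpolation=cv2.INTER_CUBIC)
P=lambda x,y,z:proj(c,np.r_[O+x*u+y*v,z])
for X in(-.066,0,.066):
    ring=[P(X+.0227*np.cos(a),.0227*np.sin(a),.008) for a in np.linspace(0,6.283,60)]
    cv2.polylines(g,[np.int32((np.array(ring)+.5)*4)],True,(255,0,255),1)
    q=P(X,0,.08);cv2.drawMarker(g,tuple(np.int32((q+.5)*4)),(255,255,0),0,20,1)
q=P(0,0,.04);x,y=np.int32(q*4);print(q);cv2.imwrite("pics/c33.png",g[max(0,y-300):y+300,x-250:x+250])
```

```text
45.75 [0.5996 0.1311 0.2632] niche -3.2 -3.1 op 0.448 F [-0.9  0.4 -0.4] toolx 140.06 [ 0.  0. -1.]
[282.86027514 173.39819131]
```

View pics/c33.png

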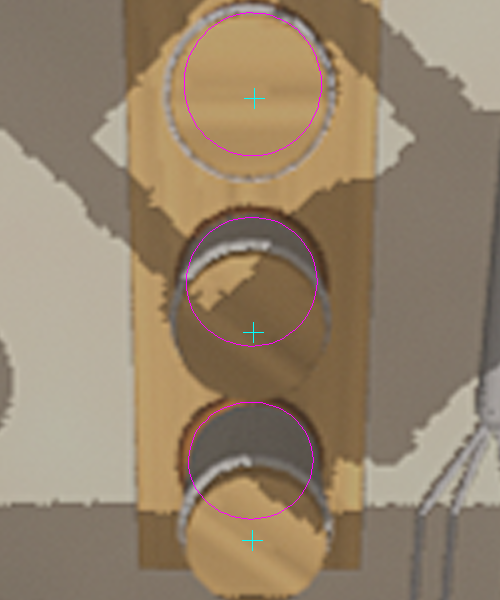

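Run:
```python
from h import *
st();print(r.sign_off())
```

```text
45.8 [0.5997 0.1309 0.2632] niche -3.0 -3.1 op 0.449 F [0.2 0.5 0.5] toolx 140.05 [ 0.  0. -1.]
the job is handed in; nothing more can be done
None
```

I finished the job and handed it in at 45.8 s. I brought the old tin to the front disc, then stood the new tins on the rear and middle discs. Last, I turned the dial from one stud to three.

**Tool tilt:** the moves can't tilt the tool, so I worked at the rear disc with the tool vertical. I gripped the old tin there, and set the new one down, by the top of the lid with the gripper's body above the ledge. I saw no sign of contact with the ledge.

**Last checks:**
- **Tins:** all three stand upright, each within about 2 mm of its disc's centre. The old tin was about 3 mm too far back at first, so I gripped it again and corrected it before placing the middle tin.
- **Dial:** the pointer is about 1° or less from the three studs going by the grip bar. The pointer's own tip reads 2–3° off, but it is partly hidden among the studs.
- **Other things:** nothing else looked moved in the scene and side pictures taken after the dial turn. That was by eye, not measured. The gripper was well clear of everything at hand-in.
- **Disagreement:** all three cameras showed the fingertips about 25–40 mm behind the reported TCP, while the text says 14 mm ahead of it. I set gripping heights from the pictures, and every grip held.

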